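# Date-stamp the base of a handled tin with a pedal press

## Robot

A 6-joint arm with a two-finger parallel gripper is mounted at the origin on the work surface. World frame = base frame: x ahead of the robot, y to its left, z up, the work surface at z = 0. Lengths are in m, angles in rad, forces in N, time in s.
With the tool pointing down it reaches from about 0.325 to 0.9 m from the base axis. Payload 6.1 kg.
Tool frame: the origin (TCP) lies at the very end of the fingers, on their centre line; the grasp point (between the pads) lies ctrl.grasp_offset behind it (ctrl.grasp_offset is the distance from the TCP to the grasp point, in m); z points along the fingers, y is the line along which they close (so a half turn about z gives the same grasp; the last joint's range is limited). The gripper opens to 85 mm and grips with 20 to 120 N. Pads are 22 mm wide; open, the fingers measure 114 mm over their backs; the gripper's body (76 mm by 85 mm) begins 54 mm behind the grasp point. The pads swing forward as they close: fully open they stand 13 mm farther back than shut.
Start: joints at [1.108, 0.22, 1.526, -0, 1.395, -0.126], TCP at [0.207, 0.59, 0.231] pointing down, gripper open.
Joint ranges: [-2.98, 2.98], [-0.91, 2.08], [0.09, 2.57], [-1.24, 4.39], [0.2, 2.65], [-2.68, 2.68]. Speed limits (rad/s): [2.57, 2.57, 3.01, 3.14, 3.14, 3.14].

## Interface

Orientations are given as a unit quaternion [x, y, z, w].
In Python, from cell import ctrl gives the robot as it stands.
- The arm moves only by the tool step_arm, never from a script. Its argument "series" is a list of rows, each an object with "linear": the shift along the world's x, y, z in units of 0.2 m (1.0 is 0.2 m), a list of three; "rotation": the turn, a rotation vector about the world's x, y, z in units of 180 degrees (1.0 is 180 degrees), a list of three; "fingers": the opening, from -1 (shut) to 1 (fully open). A call has exactly 8 rows; each row is the pose to reach, as a shift and turn from the pose commanded when the call began, turning the shorter way round; what a row does not reach only later rows make up. A row lasts 1/10 s, in which the tool goes at most 50 mm and 8.59 degrees, less where a joint would pass 70% of its speed; a pose out of reach is approached as far as the arm can. A call with a number of a shift or a turn outside -1 to 1 is refused whole. A call with a gripper value outside its range is refused whole. The fingers move at their own pace and stop on an object; "grip_force" is the grip in N (left out, the last holds). Time passes only in rows, so rows that repeat a pose let the fingers close, or fill a call up. It gives the time, the measured TCP pose, the force, the opening and the grip force at its end, in the units of the state.
- ctrl.state(): the state, without advancing time (a new reading comes with each control period).
- ctrl.snapshot(name): name is "scene" or "top" or "wrist"; returns a dict with "img" (420x560x3 uint8, red, green, blue), "K" (3x3 intrinsics, pixels), "distortion" ([k1, k2, p1, p2, k3] as OpenCV has them; the pictures are not rectified), "position" and "orientation" of the camera in the world; the wrist camera has in their place "tool_from_camera" (4x4, takes a point from camera to tool coordinates, whose origin is the TCP and whose axes are the flange's). Camera axes: x right, y down, z forward; pixel columns grow to the right and rows downward; lengths in m; the calibration is good to about 2 mm. A picture is of the moment at which its call begins: read the wrist's pose just before it. There is no depth.
- ctrl.sign_off(): hands the job in; it is judged then, once.
The state is a dict: "t": time; "joints": joint angles; "dq": joint speeds; "tau": joint torques, N m; "tcp_pos": TCP position; "tool_rot": TCP orientation; "contact_force": force on the tool from outside, world axes, zero at the start; "torque": the same for the moment, N m; "gripper_width": finger opening in m; "finger_force": force on a finger pad.
Only numpy, scipy, OpenCV 4.12 (cv2) and the standard library are available. Lean on these libraries where they do the work, as an engineer would, in place of code of your own. Each camera call takes 0.05 s, during which the arm holds its last target. There are 200 camera calls.

## Task

Take the square tin with the handle off its wooden stand, turn it fully upside down and stand it on its lid on the press's steel plate, with its base centred under the stamp. Let go of it, then press the pedal down to its stop for a moment so that the stamp bears on the tin's base, and let the pedal come all the way up again. Leave the tin there, upside down, and do not disturb the other things on the table.

Things in the scene. Friction and masses are not known exactly. Their poses are not given: they have to be found in the camera images.
- tin: Closed full square tin with lid and side handle, upright on the stand at first; 60 x 60 x 100 mm, 0.25 to 0.5 kg; a dark groove 84 to 88 mm up marks the lid. Origin: centre of its base; z: base to lid; +x: to the handle, a D of 10 mm round bar in the x-z plane, outer edge 63 mm from the tin's axis, 25 to 80 mm above the base. Can be gripped across y (60 mm, the faces beside the handle).
- stand: Low wooden stand, top 110 x 110 mm, 45 mm high, fixed to the table. Origin: centre of its underside.
- press: Fixed stamping press. Base plate x -90..90, y -175..125 mm, 12 mm thick. Column (50 x 30 mm, 309 mm tall) at x -20, y -40 carries an arm reaching to +y over a steel plate; the arm's underside is 275 mm up (a 30 mm round guide below it 257 mm up), its end at y 95. The plate is open from -x, +x and +y; the pedal is on the column's -y side. Origin: on the table; x away from the robot at yaw 0.
- plate (a point): Centre of the top of the press's steel support plate (100 x 100 mm, 18 mm above the table), right below the stamp; axes as the press.
- stamp (a point): Centre of the lower face of the round rubber stamp (34 mm wide, held in a black 40 mm head). At rest it is 190 mm above the plate; the pedal brings the head 95 mm down; the stamp gives way up to 10 mm against a soft spring.
- tread (a point): Point on the rubber top of the pedal, on its midline, 105 mm from the hinge, 25 mm from the free end. The pedal is a steel treadle 70 mm wide (press y), 130 mm long, hinged 34 mm above the table at its +x end; its free end points to the press's -x and slopes up at 0.40 rad at rest. The column's face is 70 mm to +y of its midline.
- pedal (a joint): Angle of the pedal: 0 at rest (up, held by a spring), 0.36 rad fully down at its stop. The tread point then has gone down 41 mm. It takes about 5 N to start and 10 to 18 N at the stop when the stamp bears on a tin.
- plain_tin: Bystander: the same tin without a handle, 60 x 60 x 100 mm. Origin: centre of its base.
- tub_a: Bystander: open white plastic tub, 104 mm wide, 75 mm tall. Origin: centre of its underside.
- tub_b: Bystander: open white plastic tub, 110 mm wide, 65 mm tall. Origin: centre of its underside.
- jar: Bystander: glass jar, 90 mm wide, 150 mm tall. Origin: centre of its underside.
- bowl: Bystander: steel mixing bowl, 200 mm wide, 80 mm tall. Origin: centre of its underside.
- spoon: Bystander: wooden spoon lying on the table, 200 mm long. Origin: on its underside near the middle.
- head: The press's moving head that carries the stamp. Origin: centre of the head's underside (12 mm above the stamp's lower face).

How it is judged:
On the way, in this order (a step that is already met when the one before it is completed fails the run):
1. the tin stands upside down on the press's plate, its base within 15 mm of the stamp's axis, let go of, with the pedal up (angle between tin's own z axis and vertical above 3.05 rad and horizontal distance between tin and plate below 0.015 m and z of tin in the frame of plate between 0.096 and 0.105 m and value of joint pedal below 0.06 rad and contact force between the fingers and tin below 0.3 N), for 0.2 s.
2. the pedal is pressed to its stop (beyond 0.33 rad) and the stamp bears on the upside-down tin's base (angle between tin's own z axis and vertical above 3.05 rad and horizontal distance between tin and plate below 0.015 m and z of tin in the frame of plate between 0.096 and 0.105 m and value of joint pedal above 0.33 rad and contact force between head and tin above 1 N), for 0.2 s.
At the end, for the whole second after the job is handed in: The tin stands still and upside down (within 5 degrees) on the press's plate, the centre of its base within 15 mm of the stamp's axis, and the pedal is fully up again (below 0.03 rad) (angle between tin's own z axis and vertical above 3.05 rad and horizontal distance between tin and plate below 0.015 m and z of tin in the frame of plate between 0.096 and 0.105 m and value of joint pedal below 0.03 rad and linear speed of tin below 0.02 m/s); the robot touches nothing.
It fails at once if a bystander (plain tin, tub, jar, bowl or spoon) is moved more than 30 mm (distance of any of plain_tin, tub_a, tub_b, jar, bowl, spoon from where it was at the start of the episode above 0.03 m).
It also fails if it takes over 72 s, if anything falls off the work surface, if the arm or the gripper's body presses on something with over 40 N, if the wrist force passes 120 N, or if a joint passes its speed limit or range.

## Working session

There is one attempt and no reset: what is moved stays moved. The work goes in short steps, Python scripts to look and compute and a tool call to move; the robot and the scene stay as the last step left them, time stands still between calls to the robot, and variables do not carry over. Pictures are saved under pics/ and viewed, at most 10 in all, crops included, and the job is handed in when it is done.

Besides the shell and the picture viewer there is one more tool, called by a JSON object that holds its "fn" and its "kwargs". step_arm: Moves the arm, as the interface text tells. Shifts and turns lie within -1 to 1; 1 stands for 0.2 m of shift or 180 degrees of turn. Its arguments: {"type":"object","properties":{"series":{"type":"array","items":{"type":"object","properties":{"linear":{"type":"array","items":{"type":"number","minimum":-1,"maximum":1}},"rotation":{"type":"array","items":{"type":"number","minimum":-1,"maximum":1}},"fingers":{"type":"number"}}}},"grip_force":{"type":"number"}},"required":["series"]}

```bash
mkdir -p pics; ls; python3 - <<'E'
from cell import ctrl
import cv2,pickle
s=ctrl.state();print(s,ctrl.grasp_offset)
d={}
for n in("scene","top"):
    d[n]=ctrl.snapshot(n);cv2.imwrite(f"pics/{n}0.png",d[n]["img"][:,:,::-1])
    print(n,d[n]["K"],d[n]["distortion"],d[n]["position"],d[n]["orientation"])
pickle.dump(d,open("d0.pkl","wb"))
E
```

```text
pics
{'t': 0.0, 'joints': array([ 1.10790696e+00,  2.21215580e-01,  1.52761847e+00, -3.14527154e-05,
        1.39469155e+00, -1.26086617e-01]), 'dq': array([ 1.20690875e-05,  7.10017338e-04,  6.70784238e-05, -1.19984222e-03,
       -6.66433143e-04,  2.71046094e-04]), 'tau': array([-1.65757715e-04, -4.96904790e+01, -3.89401460e+01, -3.54127326e-05,
        1.09249132e-02, -1.27465253e-05]), 'tcp_pos': array([0.20627741, 0.58933682, 0.23020188]), 'tool_rot': array([ 1.67603743e-01,  9.85853970e-01, -9.29361715e-04, -2.65705077e-04]), 'contact_force': array([ 0.16404372,  0.43578639, -0.4942156 ]), 'torque': array([ 0.0076788 , -0.00799041, -0.05443614]), 'finger_force': 0.0, 'gripper_width': 0.08549678855107988} 0.0187
scene [[455.26147747   0.         277.52227839]
 [  0.         455.26147747 208.02101912]
 [  0.           0.           1.        ]] [-0.11828713  0.          0.          0.          0.        ] [1.10575016 0.40204693 1.07010111] [ 0.49196594  0.82054542 -0.24649896 -0.15463826]
top [[422.61486292   0.         277.9413497 ]
 [  0.         422.61486292 206.35639214]
 [  0.           0.           1.        ]] [0.00442863 0.         0.         0.         0.        ] [0.35931627 0.08475494 1.46672873] [ 0.71479878 -0.69640182  0.04076548 -0.04924821]
```

View pics/scene0.png

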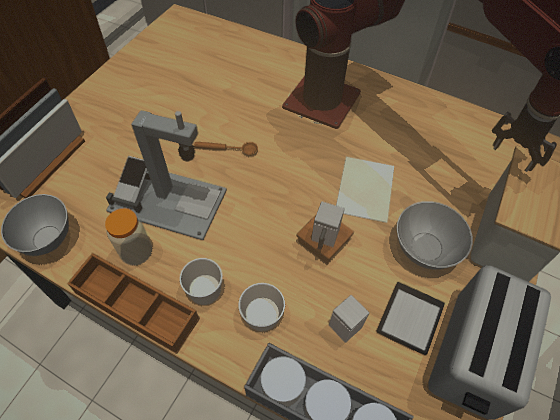

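View pics/top0.png

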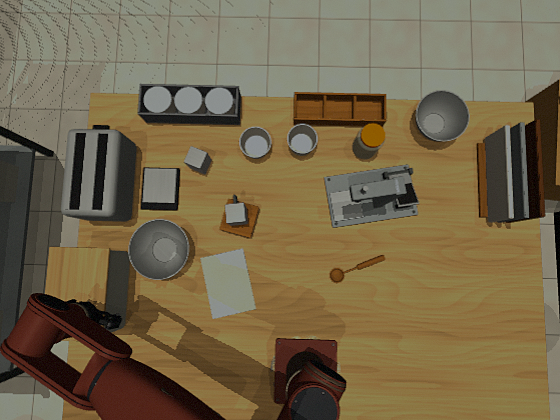

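The scene view shows the tin on its stand at about (327,220), and the press at (170,185). In the top view the tin's lid is at (236,212) with the handle towards image-up, and the press base plate spans (325–418, 165–227). Next I'll enlarge both areas.

```bash
python3 - <<'E'
import cv2,pickle,numpy as np
d=pickle.load(open("d0.pkl","rb"))
t=d["top"]["img"][:,:,::-1];s=d["scene"]["img"][:,:,::-1]
a=cv2.resize(t[160:232,320:425],None,fx=4,fy=4,interpolation=cv2.INTER_CUBIC)  #420x288
b=cv2.resize(t[190:242,215:262],None,fx=5,fy=5,interpolation=cv2.INTER_CUBIC) #235x260
c=cv2.resize(s[105:240,105:230],None,fx=2.2,fy=2.2,interpolation=cv2.INTER_CUBIC) #275x297
e=cv2.resize(s[195:265,290:360],None,fx=4,fy=4,interpolation=cv2.INTER_CUBIC)
o=np.zeros((600,800,3),np.uint8)
for im,(x,y) in((a,(0,0)),(b,(430,0)),(c,(0,300)),(e,(430,300))):o[y:y+im.shape[0],x:x+im.shape[1]]=im
cv2.imwrite("pics/crop1.png",o)
E
```

```text
(no output)
```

View pics/crop1.png

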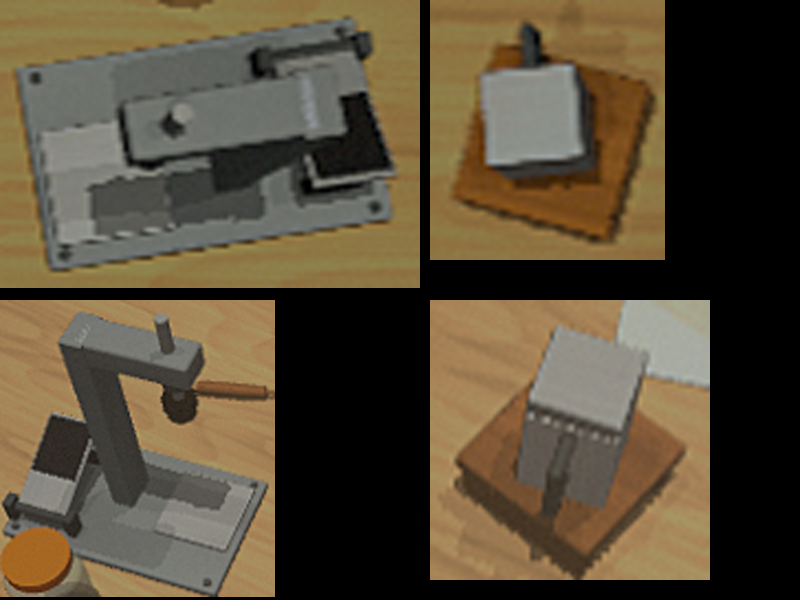

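The crop shows the press's pedal (black tread) on the far right, its hinge at image-top (+x) and its free end towards the robot. The plate is at left and the tin's handle points about +x. Next come rays through the corners I read off.

```bash
cat >h.py <<'E'
import numpy as np,cv2
from scipy.spatial.transform import Rotation as R
def campose(v,st=None):
    if "position" in v: return R.from_quat(v["orientation"]).as_matrix(),np.array(v["position"])
    T=np.array(v["tool_from_camera"]);Rt=R.from_quat(st["tool_rot"]).as_matrix()
    return Rt@T[:3,:3],Rt@T[:3,3]+st["tcp_pos"]
def rays(v,px,st=None):
    u=cv2.undistortPoints(np.array(px,float).reshape(-1,1,2),v["K"],np.array(v["distortion"])).reshape(-1,2)
    Rm,p=campose(v,st);return p,np.c_[u,np.ones(len(u))]@Rm.T
def onz(v,px,z,st=None):
    p,d=rays(v,px,st);return p+d*((z-p[2])/d[:,2])[:,None]
def project(v,P,st=None):
    Rm,p=campose(v,st);q=(np.array(P)-p)@Rm
    return cv2.projectPoints(q,np.zeros(3),np.zeros(3),v["K"],np.array(v["distortion"]))[0].reshape(-1,2)
def tri(v1,p1,v2,p2):
    o1,d1=rays(v1,[p1]);o2,d2=rays(v2,[p2]);A=np.c_[d1[0],-d2[0]]
    s=np.linalg.lstsq(A,o2-o1,rcond=None)[0];a=o1+s[0]*d1[0];b=o2+s[1]*d2[0];return (a+b)/2,np.linalg.norm(a-b)
E
python3 - <<'E'
from h import *
import pickle
from cell import ctrl
d=pickle.load(open("d0.pkl","rb"));t,s=d["top"],d["scene"]
np.set_printoptions(precision=4,suppress=True)
ct=lambda P:[(320+x/4,160+y/4) for x,y in P]; bt=lambda P:[(215+(x-430)/5,190+y/5) for x,y in P]
cs=lambda P:[(105+x/2.2,105+(y-300)/2.2) for x,y in P]; es=lambda P:[(290+(x-430)/4,195+(y-300)/4) for x,y in P]
def rep(n,Q):
    print(n,Q[:,:2].tolist() if 0 else Q[:,:2].round(4).tolist(),"c",Q[:,:2].mean(0),"sides",np.linalg.norm(np.roll(Q,-1,0)-Q,axis=1), "edge ang",np.degrees(np.arctan2(*(np.roll(Q,-1,0)-Q)[:,[1,0]].T)))
rep("lid top",onz(t,bt([(483,75),(577,65),(587,158),(489,165)]),.145))
rep("lid scene",onz(s,es([(558,328),(650,352),(615,440),(528,405)]),.145))
rep("stand top",onz(t,bt([(497,43),(655,88),(612,243),(453,197)]),.045))
rep("base top",onz(t,ct([(18,68),(350,18),(393,218),(52,270)]),.012))
print("base scene",onz(s,cs([(268,482),(215,595)]),.012))
rep("plate scene (r,b)",onz(s,cs([(250,487),(208,548),(160,535)]),.018))
print("plate top",onz(t,ct([(42,132),(60,240)]),.018))
print("armtop rod",tri(t,ct([(178,115)])[0],s,cs([(162,318)])[0]))
print("spoon",onz(t,[(337,275),(384,258)],.01),"jar",onz(t,[(373,134)],.15))
print("handle",onz(t,bt([(531,25)]),.12))
v=ctrl.snapshot("wrist");print(np.array(v["tool_from_camera"]));st=ctrl.state()
E
```

```text
lid top [[0.5285, 0.2683], [0.5364, 0.2091], [0.4776, 0.2007], [0.4716, 0.2621]] c [0.5035 0.2351] sides [0.0597 0.0594 0.0617 0.0572] edge ang [ -82.4181 -171.8107   95.5755    6.2171]
lid scene [[0.4849, 0.2094], [0.4742, 0.2669], [0.5423, 0.2734], [0.5446, 0.2172]] c [0.5115 0.2417] sides [0.0585 0.0684 0.0563 0.0602] edge ang [ 100.5437    5.444   -87.6208 -172.6498]
stand top [[0.5635, 0.2736], [0.5354, 0.165], [0.4297, 0.1906], [0.4579, 0.2989]] c [0.4966 0.232 ] sides [0.1121 0.1087 0.112  0.1086] edge ang [-104.5217  166.4178   75.4343  -13.4824]
base top [[0.653, -0.0553], [0.7047, -0.3449], [0.5294, -0.3797], [0.4768, -0.0868]] c [ 0.591  -0.2167] sides [0.2942 0.1787 0.2976 0.179 ] edge ang [ -79.8885 -168.7715  100.1693   10.131 ]
base scene [[ 0.4807 -0.0812  0.012 ]
 [ 0.6573 -0.0489  0.012 ]]
plate scene (r,b) [[0.5023, -0.0948], [0.6072, -0.0911], [0.6198, -0.1554]] c [ 0.5764 -0.1138] sides [0.105  0.0655 0.1322] edge ang [  2.0554 -78.883  152.7528]
plate top [[ 0.5959 -0.0762  0.018 ]
 [ 0.5024 -0.0927  0.018 ]]
armtop rod (array([ 0.5554, -0.1299,  0.3506]), np.float64(0.00036699297614291055))
spoon [[ 0.3156 -0.1022  0.01  ]
 [ 0.3773 -0.2617  0.01  ]] jar [[ 0.7691 -0.1953  0.15  ]]
handle [[0.565  0.2421 0.12  ]]
[[-0.0006 -0.9587 -0.2845  0.0711]
 [ 1.     -0.0006  0.0001 -0.0009]
 [-0.0002 -0.2845  0.9587 -0.1423]
 [ 0.      0.      0.      1.    ]]
```

{"fn": "step_arm", "kwargs": {"series": [{"linear": [0.0, -0.1, 0.2], "rotation": [0, 0, 0], "fingers": 1}, {"linear": [0.1, -0.2, 0.4], "rotation": [-0.015, -0.042, 0], "fingers": 1}, {"linear": [0.2, -0.4, 0.6], "rotation": [-0.03, -0.084, 0], "fingers": 1}, {"linear": [0.3, -0.6, 0.7], "rotation": [-0.045, -0.126, 0], "fingers": 1}, {"linear": [0.4, -0.8, 0.75], "rotation": [-0.06, -0.168, 0], "fingers": 1}, {"linear": [0.5, -1, 0.75], "rotation": [-0.074, -0.21, 0], "fingers": 1}, {"linear": [0.5, -1, 0.75], "rotation": [-0.074, -0.21, 0], "fingers": 1}, {"linear": [0.5, -1, 0.75], "rotation": [-0.074, -0.21, 0], "fingers": 1}]}}

```text
t: 0.95
tcp_pos: [0.306, 0.3892, 0.3804]
tool_rot: [0.157, 0.926, -0.058, 0.337]
contact_force: [-0.4, 1.3, 1.4]
gripper_width: 0.0856
finger_force: 0.0
```

```bash
python3 - <<'E'
from cell import ctrl
import pickle
s=ctrl.state();print(s["t"],s["joints"].round(4),s["tcp_pos"],s["tool_rot"]);pickle.dump([s],open("st.pkl","wb"))
E
```

```text
0.95 [ 1.1826 -0.1928  1.8123 -0.6995  1.5023 -0.0094] [0.30595026 0.38920176 0.38037331] [ 0.15714185  0.92638997 -0.05844479  0.33718285]
```

{"fn": "step_arm", "kwargs": {"series": [{"linear": [0.05, -0.1, 0], "rotation": [0, 0.04, 0.04], "fingers": 1}, {"linear": [0.1, -0.2, 0], "rotation": [0, 0.08, 0.08], "fingers": 1}, {"linear": [0.15, -0.3, 0], "rotation": [0, 0.12, 0.12], "fingers": 1}, {"linear": [0.2, -0.4, 0], "rotation": [0, 0.15, 0.15], "fingers": 1}, {"linear": [0.2, -0.5, 0], "rotation": [0, 0.18, 0.18], "fingers": 1}, {"linear": [0.2, -0.5, 0], "rotation": [0, 0.2, 0.2], "fingers": 1}, {"linear": [0.2, -0.5, 0], "rotation": [0, 0.2, 0.2], "fingers": 1}, {"linear": [0.2, -0.5, 0], "rotation": [0, 0.2, 0.2], "fingers": 1}]}}

```text
t: 1.75
tcp_pos: [0.349, 0.29, 0.3827]
tool_rot: [-0.156, 0.987, 0.003, 0.042]
contact_force: [0.5, -0.5, 0.1]
gripper_width: 0.0852
finger_force: 0.0
```

```bash
cat >fit.py <<'E'
import numpy as np,pickle
from scipy.spatial.transform import Rotation as R
from scipy.optimize import least_squares
def chain(q,p):
    h,a1,d,L1,e,L2,w,lt=p
    r=lambda ax,a:R.from_euler(ax,a)
    A=r('z',q[0]);x=A.apply([a1,d,h]);A=A*r('y',q[1]);x=x+A.apply([0,0,L1]);el=x;A=A*r('y',q[2])
    x=x+A.apply([e,0,L2]);wr=x;A=A*r('z',q[3])*r('y',q[4]);x=x+A.apply([w,0,0]);A=A*r('z',q[5]+np.pi/2)
    return A,x+A.apply([0,0,lt]),el,wr
E
python3 - <<'E'
from cell import ctrl
from fit import *
s=ctrl.state();L=pickle.load(open("st.pkl","rb"))+[s];print(s["t"],s["joints"].round(4))
s0=dict(joints=np.array([1.10790696,.22121558,1.52761847,0,1.39469155,-.126086617]),tcp_pos=np.array([0.20627741,0.58933682,0.23020188]),tool_rot=np.array([.167603743,.98585397,-.000929,-.000266]))
L=[s0]+L;pickle.dump(L,open("st.pkl","wb"))
for s in L:print((chain(s["joints"],np.zeros(8))[0].inv()*R.from_quat(s["tool_rot"])).as_rotvec(degrees=True))
f=lambda p:np.r_[np.concatenate([chain(s["joints"],p)[1]-s["tcp_pos"] for s in L]),1e-4*(p-P0)]
P0=np.array([.35,0,.08,.4,0,.4,0,.25])
r=least_squares(f,P0);print(r.x.round(4),np.abs(r.fun).max())
E
```

```text
1.75 [ 0.5381 -0.317   1.7683 -0.0254  1.6107 -1.3474]
[ 0.00018807 -0.00171987 -0.00031584]
[ 9.54166404e-15  2.44505141e-14 -6.75867870e-15]
[-1.23246494e-14 -1.66606400e-14  3.75827262e-15]
[3.111e-01 2.000e-04 7.860e-02 4.116e-01 5.240e-02 5.478e-01 3.000e-04
 3.339e-01] 1.4777911345724649e-05
```

```bash
cat >>fit.py <<'E'
P=np.array([.3111,.0002,.0786,.4116,.0524,.5478,.0003,.3339])
lo=np.array([-2.98,-.91,.09,-1.24,.2,-2.68]);hi=np.array([2.98,2.08,2.57,4.39,2.65,2.68])
def ik(A,x,n=25,seeds=None,seed=0):
    rng=np.random.default_rng(seed);out=[]
    S=list(seeds) if seeds is not None else list(rng.uniform(lo,hi,(n,6)))
    for q0 in S:
        def f(q):
            B,y,_,_=chain(q,P);return np.r_[y-x,.3*(A.inv()*B).as_rotvec()]
        r=least_squares(f,np.clip(q0,lo+1e-3,hi-1e-3),bounds=(lo,hi),max_nfev=60)
        if np.abs(r.fun).max()<1e-3 and not any(np.abs(r.x-o).max()<.02 for o in out): out.append(r.x)
    return out
def pose(az,pitch,cam):  # tool dir azimuth deg, pitch up deg; cam=+1 camera up, -1 down
    a,p=np.radians([az,pitch]);z=np.array([np.cos(a)*np.cos(p),np.sin(a)*np.cos(p),np.sin(p)])
    y=-cam*np.array([-np.sin(a),np.cos(a),0]);return R.from_matrix(np.c_[np.cross(y,z),y,z])
E
python3 - <<'E'
from fit import *
np.set_printoptions(precision=2,suppress=True)
T=np.array([.507,.238,.1]);Q=np.array([.556,-.131,.063])
for cam in(-1,1):
  for pt in(0,-15,-30):
    A=pose(6.5,pt,cam);x=T+A.apply([0,0,.0187])
    for q in ik(A,x,12): print("grasp cam",cam,pt,q,"wrist",chain(q,P)[3],"el",chain(q,P)[2])
for cam in(1,-1):
  for pt in (0,15):
   for az in(-10,-40,-70):
    A=pose(az,pt,cam);x=Q+A.apply([0,0,.0187])
    for q in ik(A,x,12): print("place cam",cam,pt,az,q,"wrist",chain(q,P)[3])
E
```

```text
grasp cam -1 0 [0.52 0.61 2.38 3.56 1.43 1.51] wrist [0.19 0.2  0.1 ] el [0.16 0.19 0.65]
grasp cam -1 -15 [0.51 0.28 2.46 3.62 0.95 1.39] wrist [0.2  0.2  0.18] el [0.06 0.12 0.71]
grasp cam -1 -30 [0.47 0.02 2.46 3.87 0.47 1.08] wrist [0.24 0.21 0.26] el [-0.03  0.07  0.72]
grasp cam 1 0 [ 0.52  0.61  2.38  3.56  1.43 -1.63] wrist [0.19 0.2  0.1 ] el [0.16 0.19 0.65]
grasp cam 1 -15 [ 0.51  0.28  2.46  3.62  0.95 -1.75] wrist [0.2  0.2  0.18] el [0.06 0.12 0.71]
grasp cam 1 -30 [ 0.47  0.02  2.46  3.87  0.47 -2.06] wrist [0.24 0.21 0.26] el [-0.03  0.07  0.72]
place cam 1 0 -10 [-0.61  0.75  2.36  2.7   1.54 -1.56] wrist [ 0.25 -0.08  0.06]
place cam 1 0 -40 [-0.02  0.75  2.24  3.82  1.45 -1.67] wrist [0.31 0.07 0.06]
place cam 1 15 -10 [-0.59  1.03  2.19  2.71  1.91 -1.61] wrist [ 0.26 -0.08 -0.02]
place cam 1 15 -40 [-0.04  1.01  2.09  3.79  1.8  -1.6 ] wrist [ 0.32  0.06 -0.02]
place cam -1 0 -10 [-0.61  0.75  2.36  2.7   1.54  1.58] wrist [ 0.25 -0.08  0.06]
place cam -1 0 -40 [-0.02  0.75  2.24  3.82  1.45  1.47] wrist [0.31 0.07 0.06]
place cam -1 15 -10 [-0.59  1.03  2.19  2.71  1.91  1.54] wrist [ 0.26 -0.08 -0.02]
place cam -1 15 -40 [-0.04  1.01  2.09  3.79  1.8   1.54] wrist [ 0.32  0.06 -0.02]
```

```bash
python3 - <<'E'
from h import *;from cell import ctrl
import pickle
s=ctrl.state();v=ctrl.snapshot("wrist");pickle.dump((s,v),open("w1.pkl","wb"))
c,sn=np.cos(np.radians(6.5)),np.sin(np.radians(6.5))
L=[[.507+c*a-sn*b,.238+sn*a+c*b,.145] for a,b in((-.03,-.03),(.03,-.03),(.03,.03),(-.03,.03))]
print(v["K"],v["distortion"],project(v,L,s).round(1).tolist());cv2.imwrite("pics/w1.png",v["img"][:,:,::-1])
E
```

```text
[[321.95754751   0.         281.39740774]
 [  0.         321.95754751 212.19831004]
 [  0.           0.           1.        ]] [-0.01998979  0.          0.          0.          0.        ] [[189.8, 238.6], [185.7, 277.6], [229.4, 285.2], [235.7, 247.0]]
```

View pics/w1.png

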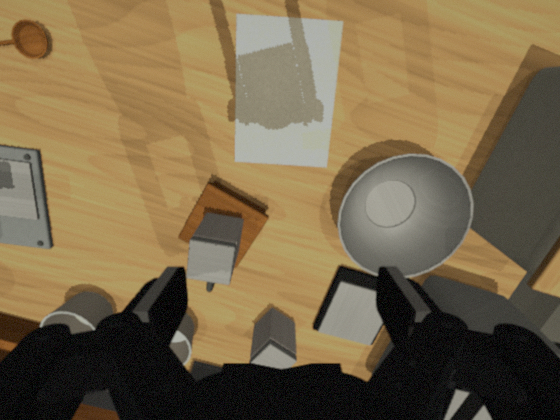

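The wrist view shows the tin lid as a light quad at about (188–240, 240–284), with the handle below it at (210,287). The projected corners are within about 4 px, so I'll refine from the lid contour and plan joint-space waypoints.

```bash
python3 - <<'E'
from h import *;import pickle
from fit import *
np.set_printoptions(precision=4,suppress=True)
s,v=pickle.load(open("w1.pkl","rb"))
d=pickle.load(open("d0.pkl","rb"))
def lid(v,box,st=None):
    x0,y0,x1,y1=box;im=v["img"][y0:y1,x0:x1].astype(np.uint8)
    hsv=cv2.cvtColor(im,cv2.COLOR_RGB2HSV);low=hsv[:,:,1]<60
    th,_=cv2.threshold(hsv[:,:,2][low].reshape(-1,1),0,255,cv2.THRESH_OTSU)
    m=(low&(hsv[:,:,2]>th)).astype(np.uint8)
    cs=max(cv2.findContours(m,cv2.RETR_EXTERNAL,cv2.CHAIN_APPROX_NONE)[0],key=cv2.contourArea)
    w=onz(v,cs.reshape(-1,2)+[x0,y0],.145,st)[:,:2]
    r=cv2.minAreaRect((w*1000).astype(np.float32));print(th,cv2.contourArea(cs),"centre",np.array(r[0]),"size",r[1],"ang",r[2])
lid(v,(180,228,248,292),s);lid(d["top"],(220,198,252,228));lid(d["scene"],(308,196,350,236))
E
```

```text
112.0 1618.0 centre [507.4363 237.4237] size (58.81968307495117, 59.50270080566406) ang 7.4739089012146
83.0 321.5 centre [505.5884 238.3967] size (58.44658279418945, 60.52860641479492) ang 7.216590404510498
122.0 608.0 centre [487.2396 244.8591] size (97.22797393798828, 75.06637573242188) ang 7.4749436378479
```

```bash
cat >plan.py <<'E'
from fit import *
from cell import ctrl
def rows(qs,st):
    """print rows (linear/0.2, rotvec/pi) for joint waypoints in calls of 8, each relative to the previous call's end"""
    x0=np.array(st["tcp_pos"]);A0=R.from_quat(st["tool_rot"])
    for i in range(0,len(qs),8):
        blk=qs[i:i+8]
        for q in blk:
            A,x,_,w=chain(q,P);print(((x-x0)/.2).round(2).tolist(),((A*A0.inv()).as_rotvec()/np.pi).round(3).tolist(),"tcp",x.round(2),"wr",w.round(2))
        x0,A0=x,A;print("q",q.round(2))
def grasp(az,c,cam,pitch=0):
    A=pose(az,pitch,cam);return A,np.array(c)+A.apply([0,0,.0187])
E
python3 - <<'E'
from plan import *
s=ctrl.state();A,x=grasp(7.4,[.507,.2375,.30],-1)
g=ik(A,x,seeds=[[.52,.61,2.38,3.56,1.43,1.51]])[0];print(g,s["joints"])
n=32;qa=s["joints"]
rows([qa+(g-qa)*k/n for k in range(1,n+1)],s)
E
```

```text
[ 0.50410887 -0.24940482  2.56610645  3.66713738  0.81832388  1.19342935] [ 0.54014124 -0.31820632  1.76998938 -0.02645053  1.60997289 -1.34525213]
[-0.1, 0.16, -0.07] [0.032, 0.021, -0.022] tcp [0.33 0.32 0.37] wr [0.32 0.28 0.7 ]
[-0.19, 0.32, -0.11] [0.063, 0.045, -0.046] tcp [0.31 0.35 0.36] wr [0.32 0.28 0.69]
[-0.29, 0.48, -0.14] [0.092, 0.07, -0.071] tcp [0.29 0.39 0.36] wr [0.32 0.28 0.67]
[-0.38, 0.63, -0.14] [0.12, 0.099, -0.098] tcp [0.27 0.42 0.35] wr [0.32 0.28 0.66]
[-0.47, 0.77, -0.12] [0.145, 0.129, -0.126] tcp [0.25 0.44 0.36] wr [0.32 0.28 0.64]
[-0.54, 0.91, -0.08] [0.169, 0.161, -0.155] tcp [0.24 0.47 0.37] wr [0.32 0.28 0.63]
[-0.6, 1.03, -0.03] [0.19, 0.195, -0.186] tcp [0.23 0.5  0.38] wr [0.32 0.28 0.61]
[-0.65, 1.14, 0.03] [0.21, 0.232, -0.217] tcp [0.22 0.52 0.39] wr [0.32 0.28 0.6 ]
q [ 0.53 -0.3   1.97  0.9   1.41 -0.71]
[-0.03, 0.1, 0.08] [0.021, 0.04, -0.026] tcp [0.21 0.54 0.4 ] wr [0.32 0.28 0.58]
[-0.05, 0.18, 0.16] [0.041, 0.083, -0.05] tcp [0.21 0.56 0.42] wr [0.32 0.28 0.57]
[-0.04, 0.26, 0.25] [0.06, 0.127, -0.074] tcp [0.21 0.57 0.44] wr [0.32 0.
[... 1181 characters left out ...]
, -0.09] [0.034, 0.046, -0.011] tcp [0.47 0.44 0.51] wr [0.25 0.23 0.37]
[0.19, -0.27, -0.19] [0.07, 0.09, -0.023] tcp [0.49 0.42 0.48] wr [0.24 0.23 0.36]
[0.27, -0.41, -0.32] [0.108, 0.132, -0.036] tcp [0.5  0.39 0.46] wr [0.23 0.22 0.35]
[0.33, -0.56, -0.45] [0.148, 0.173, -0.048] tcp [0.52 0.36 0.43] wr [0.23 0.22 0.34]
[0.37, -0.71, -0.6] [0.189, 0.211, -0.062] tcp [0.52 0.33 0.4 ] wr [0.22 0.21 0.33]
[0.4, -0.86, -0.77] [0.233, 0.246, -0.076] tcp [0.53 0.3  0.37] wr [0.21 0.21 0.32]
[0.4, -1.0, -0.94] [0.279, 0.279, -0.09] tcp [0.53 0.27 0.34] wr [0.2  0.2  0.31]
[0.38, -1.15, -1.12] [0.326, 0.309, -0.106] tcp [0.53 0.24 0.3 ] wr [0.19 0.2  0.3 ]
q [ 0.5  -0.25  2.57  3.67  0.82  1.19]
```

```bash
python3 - <<'E'
from plan import *
s=ctrl.state()
for z in(.25,.21,.17):
    A,x=grasp(7.4,[.507,.2375,z],-1);print(z,ik(A,x,seeds=[[.52,.3,2.45,3.56,1.2,1.4]]))
A,x=grasp(7.4,[.507,.2375,.215],-1)
g=ik(A,x,seeds=[[.52,.3,2.45,3.56,1.2,1.4]])[0]
n=40;qa=s["joints"];m=qa+(g-qa)*.75;m[1]-=.25
w=lambda t:qa+(g-qa)*t-np.array([0,.35*np.sin(np.pi*t)**2,0,0,0,0])
rows([w(k/n) for k in range(1,n+1)],s)
E
```

```text
0.25 [array([ 0.50399419, -0.04049949,  2.54904556,  3.59559617,  0.98780155,
        1.30833552])]
0.21 [array([0.50392035, 0.13721034, 2.51972629, 3.55990777, 1.12234872,
       1.38038766])]
0.17 [array([0.50385985, 0.31470115, 2.47853467, 3.53787582, 1.24752607,
       1.43865216])]
[-0.08, 0.12, -0.07] [0.023, 0.02, -0.019] tcp [0.33 0.31 0.37] wr [0.32 0.29 0.7 ]
[-0.17, 0.24, -0.12] [0.046, 0.04, -0.039] tcp [0.31 0.34 0.36] wr [0.33 0.29 0.69]
[-0.25, 0.36, -0.14] [0.068, 0.061, -0.06] tcp [0.3  0.36 0.35] wr [0.33 0.29 0.68]
[-0.34, 0.48, -0.14] [0.09, 0.082, -0.081] tcp [0.28 0.39 0.35] wr [0.32 0.28 0.67]
[-0.42, 0.59, -0.12] [0.111, 0.103, -0.102] tcp [0.26 0.41 0.36] wr [0.32 0.28 0.66]
[-0.5, 0.69, -0.09] [0.131, 0.126, -0.124] tcp [0.25 0.43 0.37] wr [0.32 0.28 0.66]
[-0.57, 0.79, -0.03] [0.151, 0.149, -0.145] tcp [0.23 0.45 0.38] wr [0.31 0.28 0.65]
[-0.64, 0.89, 0.04] [0.171, 0.174, -0.166] tcp [0.22 0.47 0.39] wr [0.31 0.27 0.65]
q [ 0.53 -0.35  1.92  0.69  1.51 -0.8 ]
[-0.07, 0.09, 0.08] [0.02, 0.026, -0.019] tcp [0.21 0.48 0.41] wr [0.3  0.27 0.64]
[-0.13, 0.16, 0
[... 2036 characters left out ...]
1, -0.17] [0.021, 0.042, -0.011] tcp [0.48 0.43 0.44] wr [0.25 0.23 0.3 ]
[0.18, -0.22, -0.34] [0.044, 0.082, -0.024] tcp [0.5  0.41 0.4 ] wr [0.25 0.23 0.29]
[0.25, -0.35, -0.52] [0.069, 0.12, -0.038] tcp [0.51 0.39 0.37] wr [0.24 0.22 0.27]
[0.29, -0.48, -0.69] [0.094, 0.155, -0.054] tcp [0.52 0.36 0.34] wr [0.23 0.22 0.26]
[0.32, -0.62, -0.86] [0.122, 0.187, -0.071] tcp [0.53 0.33 0.3 ] wr [0.22 0.21 0.24]
[0.33, -0.77, -1.01] [0.151, 0.216, -0.089] tcp [0.53 0.3  0.27] wr [0.21 0.21 0.23]
[0.33, -0.92, -1.16] [0.182, 0.241, -0.107] tcp [0.53 0.27 0.24] wr [0.2  0.2  0.22]
[0.3, -1.08, -1.29] [0.215, 0.263, -0.126] tcp [0.53 0.24 0.21] wr [0.19 0.2  0.21]
q [0.5  0.11 2.52 3.56 1.11 1.37]
```

{"fn": "step_arm", "kwargs": {"series": [{"linear": [-0.08, 0.12, -0.07], "rotation": [0.023, 0.02, -0.019], "fingers": 1}, {"linear": [-0.17, 0.24, -0.12], "rotation": [0.046, 0.04, -0.039], "fingers": 1}, {"linear": [-0.25, 0.36, -0.14], "rotation": [0.068, 0.061, -0.06], "fingers": 1}, {"linear": [-0.34, 0.48, -0.14], "rotation": [0.09, 0.082, -0.081], "fingers": 1}, {"linear": [-0.42, 0.59, -0.12], "rotation": [0.111, 0.103, -0.102], "fingers": 1}, {"linear": [-0.5, 0.69, -0.09], "rotation": [0.131, 0.126, -0.124], "fingers": 1}, {"linear": [-0.57, 0.79, -0.03], "rotation": [0.151, 0.149, -0.145], "fingers": 1}, {"linear": [-0.64, 0.89, 0.04], "rotation": [0.171, 0.174, -0.166], "fingers": 1}]}}

```text
t: 2.6
tcp_pos: [0.2174, 0.4692, 0.3902]
tool_rot: [0.12, 0.932, 0.29, -0.183]
contact_force: [-0.3, 0.3, -0.0]
gripper_width: 0.0853
finger_force: 0.0
```

{"fn": "step_arm", "kwargs": {"series": [{"linear": [-0.07, 0.09, 0.08], "rotation": [0.02, 0.026, -0.019], "fingers": 1}, {"linear": [-0.13, 0.16, 0.17], "rotation": [0.039, 0.053, -0.037], "fingers": 1}, {"linear": [-0.18, 0.23, 0.27], "rotation": [0.057, 0.082, -0.054], "fingers": 1}, {"linear": [-0.23, 0.29, 0.38], "rotation": [0.074, 0.112, -0.07], "fingers": 1}, {"linear": [-0.27, 0.35, 0.49], "rotation": [0.091, 0.144, -0.084], "fingers": 1}, {"linear": [-0.3, 0.39, 0.6], "rotation": [0.106, 0.178, -0.098], "fingers": 1}, {"linear": [-0.32, 0.42, 0.7], "rotation": [0.12, 0.213, -0.111], "fingers": 1}, {"linear": [-0.32, 0.45, 0.81], "rotation": [0.132, 0.25, -0.122], "fingers": 1}]}}

```text
t: 3.4
tcp_pos: [0.153, 0.5584, 0.5524]
tool_rot: [0.35, 0.676, 0.43, -0.486]
contact_force: [1.0, -0.7, 0.6]
gripper_width: 0.0851
finger_force: 0.0
```

```bash
python3 - <<'E'
from plan import *
s=ctrl.state();A,x,_,_=chain(s["joints"],P);print(s["t"],s["joints"].round(3),s["tcp_pos"].round(4),(x-s["tcp_pos"]).round(4))
E
```

```text
3.4 [ 0.531 -0.463  2.073  1.415  1.404 -0.259] [0.153  0.5584 0.5524] [-0.  0. -0.]
```

{"fn": "step_arm", "kwargs": {"series": [{"linear": [0.01, 0.02, 0.1], "rotation": [0.015, 0.038, -0.008], "fingers": 1}, {"linear": [0.03, 0.03, 0.19], "rotation": [0.029, 0.078, -0.015], "fingers": 1}, {"linear": [0.06, 0.03, 0.26], "rotation": [0.042, 0.119, -0.021], "fingers": 1}, {"linear": [0.12, 0.03, 0.33], "rotation": [0.055, 0.162, -0.026], "fingers": 1}, {"linear": [0.19, 0.02, 0.38], "rotation": [0.067, 0.206, -0.031], "fingers": 1}, {"linear": [0.27, 0.01, 0.41], "rotation": [0.079, 0.251, -0.034], "fingers": 1}, {"linear": [0.37, -0.01, 0.42], "rotation": [0.09, 0.298, -0.038], "fingers": 1}, {"linear": [0.49, -0.04, 0.42], "rotation": [0.102, 0.345, -0.041], "fingers": 1}]}}

```text
t: 4.2
tcp_pos: [0.2518, 0.5504, 0.6359]
tool_rot: [-0.483, -0.236, -0.313, 0.783]
contact_force: [-0.2, -0.5, -0.4]
gripper_width: 0.0855
finger_force: 0.0
```

{"fn": "step_arm", "kwargs": {"series": [{"linear": [0.13, -0.03, -0.03], "rotation": [0.014, 0.048, -0.002], "fingers": 1}, {"linear": [0.26, -0.07, -0.08], "rotation": [0.028, 0.095, -0.005], "fingers": 1}, {"linear": [0.4, -0.11, -0.15], "rotation": [0.043, 0.143, -0.008], "fingers": 1}, {"linear": [0.54, -0.16, -0.25], "rotation": [0.059, 0.191, -0.011], "fingers": 1}, {"linear": [0.69, -0.22, -0.36], "rotation": [0.076, 0.238, -0.016], "fingers": 1}, {"linear": [0.82, -0.3, -0.49], "rotation": [0.095, 0.285, -0.02], "fingers": 1}, {"linear": [0.82, -0.3, -0.49], "rotation": [0.095, 0.285, -0.02], "fingers": 1}, {"linear": [0.82, -0.3, -0.49], "rotation": [0.095, 0.285, -0.02], "fingers": 1}]}}

```text
t: 5.0
tcp_pos: [0.4154, 0.4912, 0.5365]
tool_rot: [-0.462, 0.186, -0.129, 0.858]
contact_force: [0.2, 0.6, 0.3]
gripper_width: 0.0852
finger_force: 0.0
```

```bash
cat >>plan.py <<'E'
def lerp(qs,ns):
    out=[]
    for a,b,n in zip(qs,qs[1:],ns): out+=[a+(b-a)*k/n for k in range(1,n+1)]
    return out
E
python3 - <<'E'
from plan import *
s=ctrl.state();print(s["t"],s["joints"].round(3),s["tcp_pos"].round(4))
A,x=grasp(7.4,[.507,.2375,.215],-1)
g=ik(A,x,seeds=[[.52,.3,2.45,3.56,1.2,1.4]])[0]
rows(lerp([s["joints"],g],[14]),s)
E
```

```text
5.0 [ 0.514 -0.176  2.337  2.663  1.223  0.692] [0.4154 0.4912 0.5365]
[0.09, -0.06, -0.08] [0.015, 0.031, -0.005] tcp [0.43 0.48 0.52] wr [0.27 0.24 0.36]
[0.17, -0.13, -0.17] [0.03, 0.061, -0.011] tcp [0.45 0.47 0.5 ] wr [0.26 0.24 0.34]
[0.24, -0.2, -0.27] [0.046, 0.09, -0.017] tcp [0.46 0.45 0.48] wr [0.26 0.24 0.33]
[0.31, -0.27, -0.37] [0.063, 0.119, -0.024] tcp [0.48 0.44 0.46] wr [0.26 0.23 0.32]
[0.37, -0.35, -0.48] [0.08, 0.147, -0.032] tcp [0.49 0.42 0.44] wr [0.25 0.23 0.31]
[0.43, -0.44, -0.6] [0.098, 0.174, -0.04] tcp [0.5  0.4  0.42] wr [0.25 0.23 0.29]
[0.48, -0.53, -0.72] [0.117, 0.2, -0.049] tcp [0.51 0.39 0.39] wr [0.24 0.22 0.28]
[0.52, -0.62, -0.84] [0.137, 0.225, -0.059] tcp [0.52 0.37 0.37] wr [0.23 0.22 0.27]
q [ 0.51 -0.01  2.44  3.18  1.16  1.08]
[0.03, -0.1, -0.13] [0.018, 0.025, -0.012] tcp [0.53 0.35 0.34] wr [0.23 0.22 0.26]
[0.05, -0.2, -0.25] [0.037, 0.048, -0.025] tcp [0.53 0.33 0.32] wr [0.22 0.21 0.25]
[0.06, -0.3, -0.38] [0.056, 0.071, -0.038] tcp [0.53 0.31 0.29] wr [0.22 0.21 0.24]
[0.06, -0.41, -0.51] [0.075, 0.092, -0.053] tcp [0.53 0.28 0.27] wr [0.21 0.21 0.23]
[0.05, -0.52, -0.64] [0.094, 0.113, -0.069] tcp [0.53 0.26 0.24] wr [0.2  0.2  0.22]
[0.03, -0.63, -0.77] [0.114, 0.131, -0.085] tcp [0.53 0.24 0.21] wr [0.19 0.2  0.21]
q [0.5  0.11 2.52 3.56 1.11 1.37]
```

{"fn": "step_arm", "kwargs": {"series": [{"linear": [0.09, -0.06, -0.08], "rotation": [0.015, 0.031, -0.005], "fingers": 1}, {"linear": [0.17, -0.13, -0.17], "rotation": [0.03, 0.061, -0.011], "fingers": 1}, {"linear": [0.24, -0.2, -0.27], "rotation": [0.046, 0.09, -0.017], "fingers": 1}, {"linear": [0.31, -0.27, -0.37], "rotation": [0.063, 0.119, -0.024], "fingers": 1}, {"linear": [0.37, -0.35, -0.48], "rotation": [0.08, 0.147, -0.032], "fingers": 1}, {"linear": [0.43, -0.44, -0.6], "rotation": [0.098, 0.174, -0.04], "fingers": 1}, {"linear": [0.48, -0.53, -0.72], "rotation": [0.117, 0.2, -0.049], "fingers": 1}, {"linear": [0.52, -0.62, -0.84], "rotation": [0.137, 0.225, -0.059], "fingers": 1}]}}

```text
t: 5.8
tcp_pos: [0.5207, 0.3665, 0.3701]
tool_rot: [-0.268, 0.532, 0.002, 0.803]
contact_force: [0.7, 0.6, -0.1]
gripper_width: 0.0852
finger_force: 0.0
```

{"fn": "step_arm", "kwargs": {"series": [{"linear": [0.03, -0.1, -0.13], "rotation": [0.018, 0.025, -0.012], "fingers": 1}, {"linear": [0.05, -0.2, -0.25], "rotation": [0.037, 0.048, -0.025], "fingers": 1}, {"linear": [0.06, -0.3, -0.38], "rotation": [0.056, 0.071, -0.038], "fingers": 1}, {"linear": [0.06, -0.41, -0.51], "rotation": [0.075, 0.092, -0.053], "fingers": 1}, {"linear": [0.05, -0.52, -0.64], "rotation": [0.094, 0.113, -0.069], "fingers": 1}, {"linear": [0.03, -0.63, -0.77], "rotation": [0.114, 0.131, -0.085], "fingers": 1}, {"linear": [0.03, -0.63, -0.77], "rotation": [0.114, 0.131, -0.085], "fingers": 1}, {"linear": [0.03, -0.63, -0.77], "rotation": [0.114, 0.131, -0.085], "fingers": 1}]}}

```text
t: 6.6
tcp_pos: [0.527, 0.2416, 0.2169]
tool_rot: [-0.047, 0.704, 0.044, 0.707]
contact_force: [0.6, -0.0, -0.2]
gripper_width: 0.0853
finger_force: 0.0
```

```bash
cat >>plan.py <<'E'
def off(az,c,cam,pitch=0):
    s=ctrl.state();A,x=grasp(az,c,cam,pitch);B=R.from_quat(s["tool_rot"])
    print("t",round(s["t"],2),"q",s["joints"].round(3),"lin",((x-s["tcp_pos"])/.2).round(3),"rot",((A*B.inv()).as_rotvec()/np.pi).round(4))
    return s
E
python3 - <<'E'
from plan import *
import cv2
off(7.4,[.507,.2375,.097],-1)
v=ctrl.snapshot("scene")["img"][90:290,200:500];cv2.imwrite("pics/s2.png",cv2.resize(v,None,fx=2.6,fy=2.6)[:,:,::-1])
E
```

```text
t 6.6 q [0.507 0.116 2.519 3.566 1.106 1.365] lin [-0.007 -0.008 -0.6  ] rot [0.0013 0.0014 0.    ]
```

View pics/s2.png

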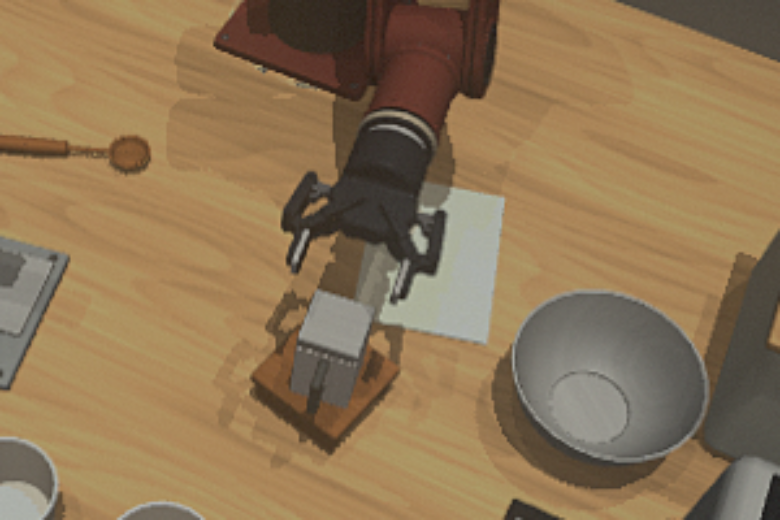

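The gripper hovers level behind and above the tin, fingers straddling it (tips at about (295,265) and (400,295), lid at (335,325)). Now I'll descend.

{"fn": "step_arm", "kwargs": {"series": [{"linear": [-0.007, -0.008, -0.1], "rotation": [0.001, 0.001, 0], "fingers": 1}, {"linear": [-0.007, -0.008, -0.2], "rotation": [0.001, 0.001, 0], "fingers": 1}, {"linear": [-0.007, -0.008, -0.3], "rotation": [0.001, 0.001, 0], "fingers": 1}, {"linear": [-0.007, -0.008, -0.4], "rotation": [0.001, 0.001, 0], "fingers": 1}, {"linear": [-0.007, -0.008, -0.5], "rotation": [0.001, 0.001, 0], "fingers": 1}, {"linear": [-0.007, -0.008, -0.6], "rotation": [0.001, 0.001, 0], "fingers": 1}, {"linear": [-0.007, -0.008, -0.6], "rotation": [0.001, 0.001, 0], "fingers": 1}, {"linear": [-0.007, -0.008, -0.6], "rotation": [0.001, 0.001, 0], "fingers": 1}]}}

```text
t: 7.45
tcp_pos: [0.5257, 0.2392, 0.0961]
tool_rot: [-0.045, 0.706, 0.045, 0.705]
contact_force: [-1.4, -0.3, -0.9]
gripper_width: 0.0853
finger_force: 0.0
```

```bash
python3 - <<'E'
from plan import *
s=off(7.4,[.507,.2375,.097],-1);print(s["contact_force"],s["finger_force"])
E
```

```text
t 7.45 q [0.503 0.621 2.378 3.521 1.438 1.518] lin [-0.001  0.004  0.005] rot [ 0.     -0.0002  0.0006]
[-1.36829283 -0.26306371 -0.85114229] 0.0
```

{"fn": "step_arm", "kwargs": {"series": [{"linear": [0, 0, 0], "rotation": [0, 0, 0], "fingers": -1}, {"linear": [0, 0, 0], "rotation": [0, 0, 0], "fingers": -1}, {"linear": [0, 0, 0], "rotation": [0, 0, 0], "fingers": -1}, {"linear": [0, 0, 0], "rotation": [0, 0, 0], "fingers": -1}, {"linear": [0, 0, 0], "rotation": [0, 0, 0], "fingers": -1}, {"linear": [0, 0, 0], "rotation": [0, 0, 0], "fingers": -1}, {"linear": [0, 0, 0], "rotation": [0, 0, 0], "fingers": -1}, {"linear": [0, 0, 0], "rotation": [0, 0, 0], "fingers": -1}], "grip_force": 60}}

```text
t: 8.25
tcp_pos: [0.5257, 0.239, 0.0973]
tool_rot: [-0.044, 0.705, 0.045, 0.707]
contact_force: [-1.9, 0.8, 8.2]
gripper_width: 0.0593
finger_force: 68.3
```

```bash
python3 - <<'E'
from plan import *
np.set_printoptions(precision=3,suppress=True)
s=off(7.4,[.507,.2375,.097],-1);print(s["contact_force"],s["finger_force"],s["gripper_width"])
# lift, roll, carry: key configurations
C=np.array([.556,-.131])
def K(az,c,cam,seed): A,x=grasp(az,c,cam);r=ik(A,x,seeds=[seed]);return r[0] if r else None
q0=s["joints"]
q1=K(7.4,[.507,.2375,.215],-1,q0);print("lift",q1)
ax=np.array([np.cos(np.radians(-40)),np.sin(np.radians(-40))])
for az in(-40,-25):
  ax=np.array([np.cos(np.radians(az)),np.sin(np.radians(az))])
  for back in (0,.05,.09,.13):
    for z in(.066,.09,.13):
      print(az,back,z,K(az,np.r_[C-ax*back,z],1,[0,.7,2.3,3.8,1.45,-1.67]))
E
```

```text
t 8.25 q [0.503 0.62  2.379 3.521 1.441 1.519] lin [-0.001  0.005 -0.002] rot [-0.     0.001  0.001]
[-1.916  0.763  8.202] 68.3497703075409 0.05933868281321765
lift [0.504 0.115 2.524 3.564 1.106 1.372]
-40 0 0.066 [-0.022  0.741  2.242  3.824  1.447 -1.671]
-40 0 0.09 [-0.022  0.659  2.277  3.828  1.41  -1.701]
-40 0 0.13 [-0.022  0.516  2.33   3.839  1.342 -1.759]
-40 0.05 0.066 [ 0.09   0.737  2.295  3.932  1.494 -1.648]
-40 0.05 0.09 [ 0.09   0.65   2.332  3.936  1.459 -1.684]
-40 0.05 0.13 [ 0.09   0.497  2.389  3.946  1.391 -1.754]
-40 0.09 0.066 [ 0.198  0.737  2.328  4.039  1.523 -1.63 ]
-40 0.09 0.09 [ 0.198  0.646  2.367  4.042  1.491 -1.671]
-40 0.09 0.13 [ 0.198  0.486  2.426  4.051  1.428 -1.752]
-40 0.13 0.066 [ 0.324  0.738  2.351  4.165  1.544 -1.615]
-40 0.13 0.09 [ 0.324  0.645  2.391  4.166  1.516 -1.661]
-40 0.13 0.13 [ 0.324  0.479  2.452  4.174  1.462 -1.751]
-25 0 0.066 [-0.287  0.738  2.342  3.291  1.51  -1.58 ]
-25 0 0.09 [-0.287  0.645  2.381  3.292  1.457 -1.588]
-25 0 0.13 [-0.287  0.482  2.441  3.295  1.355 -1.604]
-25 0.05 0.066 [-0.251  0.752  2.42   3.327  1.601 -1.565]
-25 0.05 0.09 [-0.251  0.65   2.464  3.327  1.544 -1.576]
-25 0.05 0.13 [-0.251  0.463  2.532  3.328  1.427 -1.598]
-25 0.09 0.066 [-0.209  0.778  2.475  3.37   1.679 -1.546]
-25 0.09 0.09 [-0.209  0.668  2.522  3.369  1.618 -1.56 ]
-25 0.09 0.13 None
-25 0.13 0.066 [-0.145  0.816  2.52   3.438  1.757 -1.514]
-25 0.13 0.09 [-0.144  0.701  2.57   3.437  1.696 -1.533]
-25 0.13 0.13 None
```

Gripped (59 mm, 68 N). Now I'll plan the lift, then the roll and carry to a staging pose.

```bash
python3 - <<'E'
from plan import *
np.set_printoptions(precision=3,suppress=True)
s=ctrl.state()
def K(az,c,cam,seed): A,x=grasp(az,c,cam);return ik(A,x,seeds=[seed])[0]
A,x=grasp(7.4,[.507,.2375,.215],-1);A=R.from_quat(s["tool_rot"]);q1=ik(A,s["tcp_pos"]+[0,0,.12],seeds=[[.5,.115,2.52,3.56,1.1,1.37]])[0];print(q1)
ax=np.array([np.cos(np.radians(-40)),np.sin(np.radians(-40))])
q2=K(-40,np.r_[np.array([.556,-.131])-ax*.13,.15],1,[.32,.48,2.45,4.17,1.46,-1.75]);print(q2)
s["tcp_pos"]=s["tcp_pos"]+[0,0,.12]
rows(lerp([q1,q2],[32]),s)
E
```

```text
[0.503 0.108 2.526 3.566 1.104 1.37 ]
[ 0.324  0.391  2.479  4.18   1.431 -1.803]
[0.01, -0.05, -0.01] [-0.03, -0.003, -0.008] tcp [0.53 0.23 0.22] wr [0.2  0.2  0.21]
[0.02, -0.09, -0.02] [-0.059, -0.006, -0.016] tcp [0.53 0.22 0.21] wr [0.2  0.19 0.21]
[0.03, -0.14, -0.03] [-0.089, -0.008, -0.024] tcp [0.53 0.21 0.21] wr [0.2  0.19 0.21]
[0.03, -0.19, -0.04] [-0.119, -0.009, -0.031] tcp [0.53 0.2  0.21] wr [0.2  0.19 0.21]
[0.04, -0.24, -0.06] [-0.149, -0.009, -0.039] tcp [0.53 0.19 0.21] wr [0.2  0.19 0.21]
[0.04, -0.28, -0.07] [-0.18, -0.008, -0.046] tcp [0.53 0.18 0.2 ] wr [0.2  0.19 0.2 ]
[0.04, -0.33, -0.08] [-0.21, -0.007, -0.053] tcp [0.53 0.17 0.2 ] wr [0.2  0.19 0.2 ]
[0.05, -0.38, -0.09] [-0.241, -0.005, -0.06] tcp [0.53 0.16 0.2 ] wr [0.2  0.19 0.2 ]
q [0.46 0.18 2.51 3.72 1.19 0.58]
[0.0, -0.05, -0.01] [-0.03, 0.003, -0.008] tcp [0.53 0.15 0.2 ] wr [0.2  0.19 0.2 ]
[-0.0, -0.1, -0.02] [-0.061, 0.006, -0.016] tcp [0.53 0.14 0.19] wr [0.2  0.18 0.2 ]
[-0.0, -0.15, -0.03] [-0.091, 0.011, -0.024] tcp [0.53 0.13 0.19] wr [0.2  0.18 0.19]
[-0.01, -0.19, -0.05] [-0.122, 0.016,
[... 1223 characters left out ...]
 0.   0.16] wr [0.21 0.16 0.16]
[-0.04, -0.09, -0.02] [-0.056, 0.031, -0.016] tcp [ 0.5  -0.01  0.16] wr [0.21 0.16 0.16]
[-0.06, -0.13, -0.03] [-0.084, 0.048, -0.024] tcp [ 0.5  -0.02  0.16] wr [0.21 0.16 0.16]
[-0.08, -0.18, -0.04] [-0.111, 0.066, -0.032] tcp [ 0.49 -0.03  0.16] wr [0.21 0.16 0.16]
[-0.11, -0.22, -0.05] [-0.138, 0.084, -0.04] tcp [ 0.49 -0.03  0.15] wr [0.21 0.16 0.16]
[-0.13, -0.26, -0.06] [-0.165, 0.103, -0.048] tcp [ 0.48 -0.04  0.15] wr [0.21 0.16 0.15]
[-0.16, -0.31, -0.06] [-0.191, 0.123, -0.055] tcp [ 0.48 -0.05  0.15] wr [0.21 0.16 0.15]
[-0.18, -0.35, -0.07] [-0.217, 0.143, -0.062] tcp [ 0.47 -0.06  0.15] wr [0.22 0.16 0.15]
q [ 0.32  0.39  2.48  4.18  1.43 -1.8 ]
```

{"fn": "step_arm", "kwargs": {"series": [{"linear": [0, 0, 0.03], "rotation": [0, 0, 0], "fingers": -1}, {"linear": [0, 0, 0.1], "rotation": [0, 0, 0], "fingers": -1}, {"linear": [0, 0, 0.2], "rotation": [0, 0, 0], "fingers": -1}, {"linear": [0, 0, 0.3], "rotation": [0, 0, 0], "fingers": -1}, {"linear": [0, 0, 0.4], "rotation": [0, 0, 0], "fingers": -1}, {"linear": [0, 0, 0.5], "rotation": [0, 0, 0], "fingers": -1}, {"linear": [0, 0, 0.6], "rotation": [0, 0, 0], "fingers": -1}, {"linear": [0, 0, 0.6], "rotation": [0, 0, 0], "fingers": -1}]}}

```text
t: 9.05
tcp_pos: [0.5252, 0.2383, 0.2178]
tool_rot: [-0.044, 0.705, 0.045, 0.706]
contact_force: [0.6, 2.0, -2.4]
gripper_width: 0.0594
finger_force: 68.4
```

{"fn": "step_arm", "kwargs": {"series": [{"linear": [0.01, -0.05, -0.01], "rotation": [-0.03, -0.003, -0.008], "fingers": -1}, {"linear": [0.02, -0.09, -0.02], "rotation": [-0.059, -0.006, -0.016], "fingers": -1}, {"linear": [0.03, -0.14, -0.03], "rotation": [-0.089, -0.008, -0.024], "fingers": -1}, {"linear": [0.03, -0.19, -0.04], "rotation": [-0.119, -0.009, -0.031], "fingers": -1}, {"linear": [0.04, -0.24, -0.06], "rotation": [-0.149, -0.009, -0.039], "fingers": -1}, {"linear": [0.04, -0.28, -0.07], "rotation": [-0.18, -0.008, -0.046], "fingers": -1}, {"linear": [0.04, -0.33, -0.08], "rotation": [-0.21, -0.007, -0.053], "fingers": -1}, {"linear": [0.05, -0.38, -0.09], "rotation": [-0.241, -0.005, -0.06], "fingers": -1}]}}

```text
t: 9.85
tcp_pos: [0.5341, 0.1613, 0.1947]
tool_rot: [-0.239, 0.669, -0.286, 0.643]
contact_force: [-0.4, 0.1, -3.0]
gripper_width: 0.059
finger_force: 68.3
```

{"fn": "step_arm", "kwargs": {"series": [{"linear": [0.0, -0.05, -0.01], "rotation": [-0.03, 0.003, -0.008], "fingers": -1}, {"linear": [0.0, -0.1, -0.02], "rotation": [-0.061, 0.006, -0.016], "fingers": -1}, {"linear": [0.0, -0.15, -0.03], "rotation": [-0.091, 0.011, -0.024], "fingers": -1}, {"linear": [-0.01, -0.19, -0.05], "rotation": [-0.122, 0.016, -0.032], "fingers": -1}, {"linear": [-0.01, -0.24, -0.06], "rotation": [-0.152, 0.022, -0.039], "fingers": -1}, {"linear": [-0.02, -0.29, -0.07], "rotation": [-0.183, 0.029, -0.047], "fingers": -1}, {"linear": [-0.02, -0.34, -0.08], "rotation": [-0.213, 0.036, -0.054], "fingers": -1}, {"linear": [-0.03, -0.39, -0.09], "rotation": [-0.243, 0.045, -0.061], "fingers": -1}]}}

```text
t: 10.65
tcp_pos: [0.5283, 0.0833, 0.1771]
tool_rot: [-0.417, 0.577, -0.555, 0.431]
contact_force: [-0.9, -0.5, -2.5]
gripper_width: 0.0595
finger_force: 68.3
```

{"fn": "step_arm", "kwargs": {"series": [{"linear": [-0.01, -0.05, -0.01], "rotation": [-0.03, 0.009, -0.008], "fingers": -1}, {"linear": [-0.02, -0.1, -0.02], "rotation": [-0.06, 0.019, -0.016], "fingers": -1}, {"linear": [-0.03, -0.14, -0.03], "rotation": [-0.09, 0.03, -0.024], "fingers": -1}, {"linear": [-0.04, -0.19, -0.04], "rotation": [-0.119, 0.041, -0.032], "fingers": -1}, {"linear": [-0.06, -0.24, -0.05], "rotation": [-0.148, 0.053, -0.039], "fingers": -1}, {"linear": [-0.07, -0.28, -0.06], "rotation": [-0.178, 0.066, -0.047], "fingers": -1}, {"linear": [-0.09, -0.33, -0.08], "rotation": [-0.207, 0.08, -0.054], "fingers": -1}, {"linear": [-0.11, -0.38, -0.09], "rotation": [-0.235, 0.095, -0.061], "fingers": -1}]}}

```text
t: 11.45
tcp_pos: [0.5061, 0.0074, 0.1592]
tool_rot: [0.565, -0.431, 0.695, -0.111]
contact_force: [0.3, 1.3, -3.7]
gripper_width: 0.0597
finger_force: 68.3
```

{"fn": "step_arm", "kwargs": {"series": [{"linear": [-0.02, -0.05, -0.01], "rotation": [-0.028, 0.015, -0.008], "fingers": -1}, {"linear": [-0.04, -0.09, -0.02], "rotation": [-0.056, 0.031, -0.016], "fingers": -1}, {"linear": [-0.06, -0.13, -0.03], "rotation": [-0.084, 0.048, -0.024], "fingers": -1}, {"linear": [-0.08, -0.18, -0.04], "rotation": [-0.111, 0.066, -0.032], "fingers": -1}, {"linear": [-0.11, -0.22, -0.05], "rotation": [-0.138, 0.084, -0.04], "fingers": -1}, {"linear": [-0.13, -0.26, -0.06], "rotation": [-0.165, 0.103, -0.048], "fingers": -1}, {"linear": [-0.16, -0.31, -0.06], "rotation": [-0.191, 0.123, -0.055], "fingers": -1}, {"linear": [-0.18, -0.35, -0.07], "rotation": [-0.217, 0.143, -0.062], "fingers": -1}]}}

```text
t: 12.25
tcp_pos: [0.4699, -0.0626, 0.1457]
tool_rot: [0.664, -0.24, 0.664, 0.245]
contact_force: [-0.5, -0.7, -3.1]
gripper_width: 0.0595
finger_force: 68.3
```

```bash
python3 - <<'E'
from plan import *
import cv2,pickle
np.set_printoptions(precision=3,suppress=True)
ax=np.array([np.cos(np.radians(-40)),np.sin(np.radians(-40))])
s=off(-40,np.r_[np.array([.556,-.131])-ax*.13,.083],1);print(s["contact_force"],s["gripper_width"],s["finger_force"])
d={n:ctrl.snapshot(n) for n in("scene","top")};pickle.dump((s,d),open("d3.pkl","wb"))
o=np.hstack([cv2.resize(d["scene"]["img"][100:260,100:300],(750//2,300)),cv2.resize(d["top"]["img"][150:290,240:420],(385,300))])
cv2.imwrite("pics/s3.png",o[:,:,::-1])
E
```

```text
t 12.25 q [ 0.315  0.412  2.476  4.171  1.441 -1.793] lin [ 0.004  0.016 -0.314] rot [ 0.002 -0.001  0.001]
[-0.483 -0.68  -3.093] 0.0594811932262435 68.28439593315125
```

View pics/s3.png

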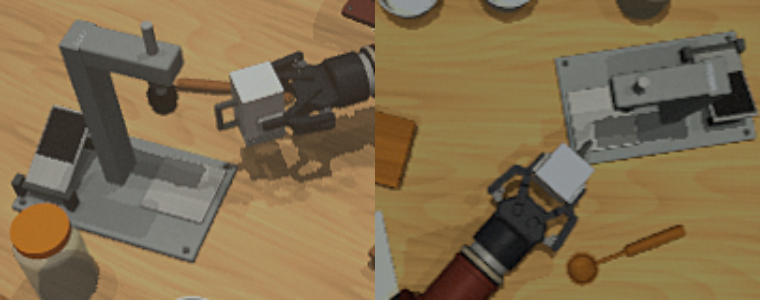

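The tin is inverted in the gripper with its lid down and the handle towards the press; in the top crop its base is at (562,168). Next I'll check where the tin sits relative to the tool in the top view.

```bash
python3 - <<'E'
from plan import *
from h import *
import pickle
np.set_printoptions(precision=4,suppress=True)
s,d=pickle.load(open("d3.pkl","rb"))
B=R.from_quat(s["tool_rot"]);c=s["tcp_pos"]-B.apply([0,0,.0187]);print("expected",c, "tool z",B.apply([0,0,1]))
zt=c[2]+.052
def sq(v,box,lowv):
    x0,y0,x1,y1=box;im=v["img"][y0:y1,x0:x1];hsv=cv2.cvtColor(im,cv2.COLOR_RGB2HSV);low=hsv[:,:,1]<60
    m=(low&(hsv[:,:,2]>lowv)).astype(np.uint8);cs=max(cv2.findContours(m,cv2.RETR_EXTERNAL,cv2.CHAIN_APPROX_NONE)[0],key=cv2.contourArea)
    w=onz(v,cs.reshape(-1,2)+[x0,y0],zt)[:,:2];r=cv2.minAreaRect((w*1000).astype(np.float32));print("rect",r)
pt=project(d["top"],[[c[0],c[1],zt]])[0];ps=project(d["scene"],[[c[0],c[1],zt]])[0];print(pt,ps)
x,y=pt.astype(int);sq(d["top"],(x-17,y-17,x+17,y+17),110)
x,y=ps.astype(int);sq(d["scene"],(x-22,y-17,x+22,y+17),150)
E
```

```text
expected [ 0.4556 -0.0505  0.1457] tool z [ 0.7646 -0.6445  0.0025]
[328.1932 229.4368] [236.3674 142.3359]
rect ((462.579833984375, -59.53160095214844), (69.47834014892578, 81.26702880859375), 46.27045440673828)
rect ((458.7528381347656, -49.97157287597656), (59.834991455078125, 57.885982513427734), 50.19339370727539)
```

{"fn": "step_arm", "kwargs": {"series": [{"linear": [0, 0, -0.1], "rotation": [0.002, -0.001, 0], "fingers": -1}, {"linear": [0, 0, -0.2], "rotation": [0.002, -0.001, 0], "fingers": -1}, {"linear": [0, 0, -0.3], "rotation": [0.002, -0.001, 0], "fingers": -1}, {"linear": [0.05, -0.04, -0.3], "rotation": [0.002, -0.001, 0], "fingers": -1}, {"linear": [0.12, -0.095, -0.3], "rotation": [0.002, -0.001, 0], "fingers": -1}, {"linear": [0.2, -0.155, -0.3], "rotation": [0.002, -0.001, 0], "fingers": -1}, {"linear": [0.26, -0.2, -0.3], "rotation": [0.002, -0.001, 0], "fingers": -1}, {"linear": [0.26, -0.2, -0.3], "rotation": [0.002, -0.001, 0], "fingers": -1}]}}

```text
t: 13.15
tcp_pos: [0.5241, -0.1026, 0.087]
tool_rot: [0.662, -0.246, 0.667, 0.239]
contact_force: [-0.6, 0.1, -2.5]
gripper_width: 0.0592
finger_force: 68.1
```

{"fn": "step_arm", "kwargs": {"series": [{"linear": [0.04, -0.03, 0], "rotation": [0, 0, 0], "fingers": -1}, {"linear": [0.08, -0.06, 0], "rotation": [0, 0, 0], "fingers": -1}, {"linear": [0.12, -0.095, 0], "rotation": [0, 0, 0], "fingers": -1}, {"linear": [0.16, -0.125, 0], "rotation": [0, 0, 0], "fingers": -1}, {"linear": [0.2, -0.155, 0], "rotation": [0, 0, 0], "fingers": -1}, {"linear": [0.24, -0.19, 0], "rotation": [0, 0, 0], "fingers": -1}, {"linear": [0.24, -0.19, 0], "rotation": [0, 0, 0], "fingers": -1}, {"linear": [0.24, -0.19, 0], "rotation": [0, 0, 0], "fingers": -1}]}}

```text
t: 13.95
tcp_pos: [0.571, -0.1401, 0.0873]
tool_rot: [0.662, -0.244, 0.666, 0.24]
contact_force: [-0.1, 0.3, -2.6]
gripper_width: 0.0592
finger_force: 68.3
```

```bash
python3 - <<'E'
from plan import *
import cv2,pickle
from h import project
np.set_printoptions(precision=3,suppress=True)
s=off(-40,[.5565,-.129,.0665],1);print(s["contact_force"],s["finger_force"],s["tcp_pos"])
d={n:ctrl.snapshot(n) for n in("scene","top")};pickle.dump((s,d),open("d4.pkl","wb"))
o=np.hstack([cv2.resize(d["scene"]["img"][100:240,100:275],(400,320)),cv2.resize(d["top"]["img"][150:270,280:430],(400,320))])
cv2.imwrite("pics/s4.png",o[:,:,::-1])
E
```

```text
t 13.95 q [-0.012  0.672  2.268  3.839  1.418 -1.692] lin [-0.001 -0.004 -0.104] rot [-0.001  0.002  0.001]
[-0.124  0.297 -2.554] 68.27841281890869 [ 0.571 -0.14   0.087]
```

View pics/s4.png

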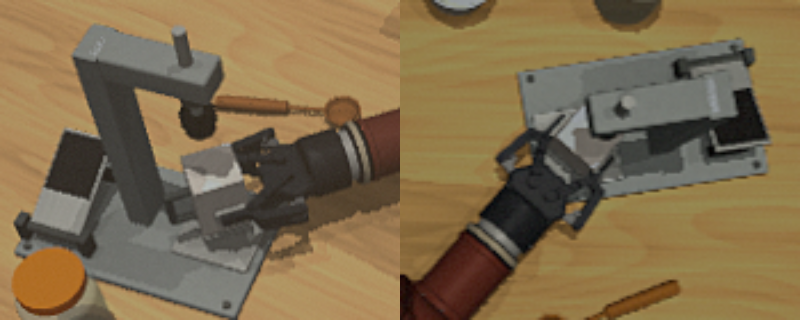

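The tin is over the plate under the stamp (scene crop: base at (212,165), head at (198,118)). Next I'll lower it gently.

{"fn": "step_arm", "kwargs": {"series": [{"linear": [0, -0.004, -0.03], "rotation": [-0.001, 0.002, 0], "fingers": -1}, {"linear": [0, -0.004, -0.06], "rotation": [-0.001, 0.002, 0], "fingers": -1}, {"linear": [0, -0.004, -0.075], "rotation": [-0.001, 0.002, 0], "fingers": -1}, {"linear": [0, -0.004, -0.085], "rotation": [-0.001, 0.002, 0], "fingers": -1}, {"linear": [0, -0.004, -0.09], "rotation": [-0.001, 0.002, 0], "fingers": -1}, {"linear": [0, -0.004, -0.095], "rotation": [-0.001, 0.002, 0], "fingers": -1}, {"linear": [0, -0.004, -0.1], "rotation": [-0.001, 0.002, 0], "fingers": -1}, {"linear": [0, -0.004, -0.1], "rotation": [-0.001, 0.002, 0], "fingers": -1}]}}

```text
t: 14.85
tcp_pos: [0.5712, -0.1405, 0.0673]
tool_rot: [0.664, -0.242, 0.665, 0.242]
contact_force: [-0.0, 0.0, -2.6]
gripper_width: 0.0593
finger_force: 68.3
```

{"fn": "step_arm", "kwargs": {"series": [{"linear": [0, 0, -0.002], "rotation": [0, 0, 0], "fingers": -1}, {"linear": [0, 0, -0.004], "rotation": [0, 0, 0], "fingers": -1}, {"linear": [0, 0, -0.006], "rotation": [0, 0, 0], "fingers": -1}, {"linear": [0, 0, -0.008], "rotation": [0, 0, 0], "fingers": -1}, {"linear": [0, 0, -0.01], "rotation": [0, 0, 0], "fingers": -1}, {"linear": [0, 0, -0.01], "rotation": [0, 0, 0], "fingers": -1}, {"linear": [0, 0, -0.01], "rotation": [0, 0, 0], "fingers": -1}, {"linear": [0, 0, -0.01], "rotation": [0, 0, 0], "fingers": -1}]}}

```text
t: 15.65
tcp_pos: [0.5712, -0.1406, 0.0659]
tool_rot: [0.664, -0.242, 0.665, 0.242]
contact_force: [-2.9, 0.6, 3.1]
gripper_width: 0.0593
finger_force: 68.4
```

{"fn": "step_arm", "kwargs": {"series": [{"linear": [0, 0, 0], "rotation": [0, 0, 0], "fingers": -0.2}, {"linear": [0, 0, 0], "rotation": [0, 0, 0], "fingers": 0.4}, {"linear": [0, 0, 0], "rotation": [0, 0, 0], "fingers": 0.7}, {"linear": [0, 0, 0], "rotation": [0, 0, 0], "fingers": 1}, {"linear": [0, 0, 0], "rotation": [0, 0, 0], "fingers": 1}, {"linear": [0, 0, 0], "rotation": [0, 0, 0], "fingers": 1}, {"linear": [0, 0, 0], "rotation": [0, 0, 0], "fingers": 1}, {"linear": [0, 0, 0], "rotation": [0, 0, 0], "fingers": 1}]}}

```text
t: 16.45
tcp_pos: [0.5712, -0.1405, 0.0652]
tool_rot: [0.664, -0.242, 0.665, 0.242]
contact_force: [-0.5, 0.0, 0.9]
gripper_width: 0.0853
finger_force: 0.0
```

{"fn": "step_arm", "kwargs": {"series": [{"linear": [-0.04, 0.033, 0.02], "rotation": [0, 0, 0], "fingers": 1}, {"linear": [-0.09, 0.075, 0.04], "rotation": [0, 0, 0], "fingers": 1}, {"linear": [-0.15, 0.126, 0.05], "rotation": [0, 0, 0], "fingers": 1}, {"linear": [-0.21, 0.176, 0.06], "rotation": [0, 0, 0], "fingers": 1}, {"linear": [-0.27, 0.226, 0.08], "rotation": [0, 0, 0], "fingers": 1}, {"linear": [-0.33, 0.277, 0.1], "rotation": [0, 0, 0], "fingers": 1}, {"linear": [-0.39, 0.327, 0.12], "rotation": [0, 0, 0], "fingers": 1}, {"linear": [-0.46, 0.386, 0.14], "rotation": [0, 0, 0], "fingers": 1}]}}

```text
t: 17.25
tcp_pos: [0.4778, -0.0627, 0.0938]
tool_rot: [0.664, -0.242, 0.665, 0.242]
contact_force: [-0.2, -0.2, -0.0]
gripper_width: 0.0852
finger_force: 0.0
```

```bash
python3 - <<'E'
from plan import *
import cv2,pickle
np.set_printoptions(precision=3,suppress=True)
s=ctrl.state();print(s["t"],s["joints"],s["tcp_pos"],s["contact_force"],s["gripper_width"])
d={n:ctrl.snapshot(n) for n in("scene","top")};pickle.dump((s,d),open("d5.pkl","wb"))
o=np.hstack([cv2.resize(d["scene"]["img"][110:230,105:225],(400,400),interpolation=2),cv2.resize(d["top"]["img"][155:245,325:425],(400,360),interpolation=2)[:400] if 0 else cv2.resize(d["top"]["img"][150:250,325:425],(400,400),interpolation=2)])
cv2.imwrite("pics/s5.png",o[:,:,::-1])
E
```

```text
17.25 [ 0.304  0.63   2.389  4.147  1.505 -1.673] [ 0.478 -0.063  0.094] [-0.248 -0.172 -0.032] 0.08518165779112288
```

View pics/s5.png

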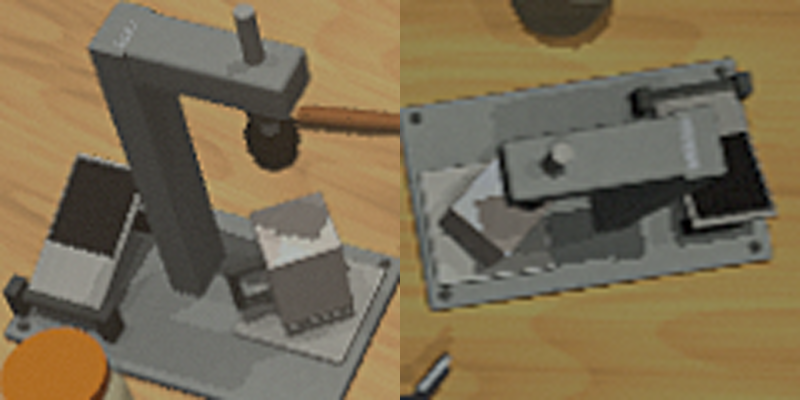

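The tin stands inverted on the plate with its handle towards the column side, and the gripper is clear. The pedal's free-end corners are at about (692,223) and (775,213) in the top crop, and (80,155) and (140,170) in the scene crop.

```bash
python3 - <<'E'
from h import *;import pickle
np.set_printoptions(precision=4,suppress=True)
s,d=pickle.load(open("d5.pkl","rb"));t,sc=d["top"],d["scene"]
ps=lambda P:[(105+x*.3,110+y*.3) for x,y in P];pt=lambda P:[(325+(x-400)/4,150+y/4) for x,y in P]
q=onz(sc,ps([(250,213),(322,195),(343,245),(272,268)]),.118);print("tin",q,q.mean(0),np.linalg.norm(np.roll(q,-1,0)-q,axis=1))
print("stamp",onz(sc,ps([(272,158)]),.208))
print("rod",tri(t,pt([(557,158)])[0],sc,ps([(246,12)])[0]))
# press frame
yaw=np.radians(10.1);Rz=np.array([[np.cos(yaw),-np.sin(yaw)],[np.sin(yaw),np.cos(yaw)]])
o=np.array([.5565,-.129])-Rz@[-.02,.065];print("origin",o)
F=lambda X:(X[:,:2]-o)@Rz
for z in(.085,.09):
  print("free end top",z,F(onz(t,pt([(692,223),(775,213)]),z)),"scene",F(onz(sc,ps([(80,155),(140,170)]),z)))
for a,b in(((692,223),(80,155)),((775,213),(140,170))):
  for x in((80,155),(140,170)):
    P,e=tri(t,pt([a])[0],sc,ps([x])[0]);print(a,x,F(P[None]),P[2],e)
print("base c",F(onz(t,pt([(405,105),(432,308),(772,262),(730,58)]),.012)))
E
```

```text
tin [[ 0.5635 -0.1667  0.118 ]
 [ 0.5208 -0.1259  0.118 ]
 [ 0.5551 -0.0836  0.118 ]
 [ 0.6002 -0.1203  0.118 ]] [ 0.5599 -0.1241  0.118 ] [0.059  0.0544 0.0581 0.0592]
stamp [[ 0.5642 -0.1283  0.208 ]]
rod (array([ 0.5542, -0.1302,  0.348 ]), np.float64(0.0014515663139944876))
origin [ 0.5876 -0.1895]
free end top 0.085 [[-0.0566 -0.0927]
 [-0.0587 -0.1614]] scene [[-0.0538 -0.1561]
 [-0.0548 -0.0985]]
free end top 0.09 [[-0.0571 -0.0912]
 [-0.0591 -0.1596]] scene [[-0.0505 -0.1528]
 [-0.0514 -0.0955]]
(692, 223) (80, 155) [[-0.0461 -0.1132]] 0.10538393308725102 0.055917753542715616
(692, 223) (140, 170) [[-0.0555 -0.0956]] 0.0847314033152814 0.005844475802550274
(775, 213) (80, 155) [[-0.0586 -0.1624]] 0.07765906521757338 0.0028784062749825493
(775, 213) (140, 170) [[-0.0661 -0.1404]] 0.06530278004720413 0.05502876292631623
base c [[ 0.0897  0.1142]
 [-0.0893  0.1203]
 [-0.0939 -0.1756]
 [ 0.088  -0.1736]]
```

```bash
python3 - <<'E'
from plan import *
np.set_printoptions(precision=3,suppress=True)
s=ctrl.state()
def down(x,azx):
    a=np.radians(azx);X=np.array([np.cos(a),np.sin(a),0]);Z=np.array([0,0,-1.]);return R.from_matrix(np.c_[X,np.cross(Z,X),Z]),np.array(x)
def K(x,seed): A,p=down(x,190.1);return ik(A,p,seeds=[seed])
c=K([.576,-.3186,.20],[-.62,.2,1.6,0,1.4,-2.37]);print("C",c)
c2=K([.45,-.28,.40],[-.62,-.1,1.6,0,1.6,-2.37]);print("C2",c2)
print("press",K([.576,-.3186,.03],[-.62,.2,1.6,0,1.4,-2.37]))
b1=np.array([.3,-.2,2.3,3.4,1.4,-1.8]);b=np.array([.0,-.4,2.05,2.0,1.4,-2.0])
qs=lerp([s["joints"],b1,b,c2[0]],[10,14,24])
obs=np.array([[.5565,-.129,.35],[.5565,-.129,.309],[.57,-.19,.309],[.575,-.235,.309]])
m=[]
for q in qs:
    _,x,_,w=chain(q,P);seg=w+(x-w)*np.linspace(0,1.05,30)[:,None];m.append(np.linalg.norm(seg[:,None]-obs,axis=2).min())
print("clear",np.array(m));rows(qs,s)
E
```

```text
C [array([-0.625,  0.32 ,  1.465,  0.   ,  1.356, -2.372])]
C2 [array([-0.705, -0.063,  1.517,  0.   ,  1.688, -2.453])]
press [array([-0.625,  0.501,  1.569, -0.   ,  1.072, -2.372])]
clear [0.196 0.169 0.159 0.17  0.196 0.226 0.263 0.299 0.334 0.364 0.372 0.374
 0.37  0.364 0.359 0.356 0.353 0.351 0.351 0.351 0.353 0.356 0.36  0.365
 0.36  0.354 0.35  0.346 0.342 0.339 0.337 0.336 0.332 0.324 0.311 0.293
 0.271 0.245 0.214 0.18  0.143 0.103 0.065 0.045 0.062 0.1   0.124 0.152]
[0.18, 0.13, 0.2] [0.004, -0.024, 0.024] tcp [ 0.51 -0.04  0.13] wr [0.24 0.16 0.12]
[0.33, 0.26, 0.43] [0.005, -0.049, 0.047] tcp [ 0.54 -0.01  0.18] wr [0.26 0.16 0.14]
[0.46, 0.39, 0.68] [0.004, -0.074, 0.07] tcp [0.57 0.02 0.23] wr [0.28 0.17 0.17]
[0.55, 0.51, 0.95] [0.0, -0.1, 0.091] tcp [0.59 0.04 0.28] wr [0.29 0.17 0.2 ]
[0.6, 0.63, 1.24] [-0.006, -0.126, 0.112] tcp [0.6  0.06 0.34] wr [0.31 0.18 0.23]
[0.63, 0.74, 1.53] [-0.014, -0.152, 0.132] tcp [0.6  0.09 0.4 ] wr [0.32 0.18 0.26]
[0.61, 0.85, 1.84] [-0.025, -0.179, 0.151] tcp [0.6  0.11 0.46] wr [0.32 0.18 0.29]
[0.57, 0.95, 2.14] [-0.039, -0.20
[... 3087 characters left out ...]
 -0.16  0.7 ]
[-0.07, -0.39, -0.1] [-0.049, 0.021, -0.008] tcp [ 0.55 -0.04  0.41] wr [ 0.46 -0.18  0.7 ]
[-0.12, -0.59, -0.13] [-0.073, 0.033, -0.012] tcp [ 0.54 -0.08  0.4 ] wr [ 0.46 -0.2   0.71]
[-0.18, -0.79, -0.16] [-0.096, 0.047, -0.016] tcp [ 0.52 -0.12  0.4 ] wr [ 0.46 -0.21  0.71]
[-0.26, -0.99, -0.17] [-0.119, 0.061, -0.02] tcp [ 0.51 -0.16  0.4 ] wr [ 0.46 -0.23  0.72]
[-0.35, -1.19, -0.18] [-0.14, 0.077, -0.024] tcp [ 0.49 -0.2   0.39] wr [ 0.46 -0.25  0.72]
[-0.45, -1.38, -0.17] [-0.161, 0.094, -0.029] tcp [ 0.47 -0.24  0.4 ] wr [ 0.45 -0.26  0.73]
[-0.55, -1.57, -0.15] [-0.18, 0.112, -0.034] tcp [ 0.45 -0.28  0.4 ] wr [ 0.45 -0.28  0.73]
q [-0.71 -0.06  1.52  0.    1.69 -2.45]
```

```bash
python3 - <<'E'
from plan import *
np.set_printoptions(precision=3,suppress=True)
s=ctrl.state()
def K(x,seed):
    a=np.radians(190.1);X=np.array([np.cos(a),np.sin(a),0]);Z=np.array([0,0,-1.]);return ik(R.from_matrix(np.c_[X,np.cross(Z,X),Z]),np.array(x),seeds=[seed])
c2=K([.42,-.24,.45],[-.62,-.1,1.6,0,1.6,-2.37])[0];print("C2",c2)
c1=c2.copy();c1[0]=.35
b1=np.array([.55,.1,2.42,3.9,1.45,-1.75]);b2=np.array([.5,-.35,2.2,2.6,1.45,-1.9])
qs=lerp([s["joints"],b1,b2,c1,c2],[8,12,20,8])
obs=np.array([[.5565,-.129,.35],[.5565,-.129,.309],[.5565,-.129,.118],[.57,-.19,.309],[.575,-.235,.309]])
m=[]
for q in qs:
    _,x,_,w=chain(q,P);seg=w+(x-w)*np.linspace(0,1.05,30)[:,None];m.append(np.linalg.norm(seg[:,None]-obs,axis=2).min())
print("clear",np.array(m));rows(qs,s)
E
```

```text
C2 [-0.682 -0.168  1.521  0.     1.788 -2.429]
clear [0.096 0.121 0.156 0.193 0.206 0.227 0.253 0.278 0.317 0.359 0.397 0.428
 0.451 0.466 0.471 0.471 0.473 0.475 0.479 0.485 0.485 0.487 0.489 0.491
 0.494 0.497 0.501 0.505 0.51  0.515 0.52  0.526 0.532 0.539 0.544 0.538
 0.519 0.487 0.445 0.399 0.339 0.279 0.221 0.169 0.131 0.122 0.148 0.195]
[0.1, 0.13, 0.14] [0.004, -0.016, 0.02] tcp [ 0.5  -0.04  0.12] wr [0.23 0.16 0.11]
[0.17, 0.27, 0.29] [0.007, -0.032, 0.039] tcp [ 0.51 -0.01  0.15] wr [0.23 0.17 0.13]
[0.24, 0.41, 0.44] [0.011, -0.048, 0.059] tcp [0.52 0.02 0.18] wr [0.24 0.18 0.15]
[0.28, 0.55, 0.6] [0.014, -0.064, 0.078] tcp [0.53 0.05 0.21] wr [0.24 0.19 0.17]
[0.31, 0.69, 0.77] [0.017, -0.08, 0.097] tcp [0.54 0.08 0.25] wr [0.24 0.21 0.19]
[0.32, 0.82, 0.94] [0.02, -0.097, 0.115] tcp [0.54 0.1  0.28] wr [0.24 0.21 0.2 ]
[0.31, 0.95, 1.12] [0.023, -0.114, 0.134] tcp [0.54 0.13 0.32] wr [0.23 0.22 0.22]
[0.29, 1.08, 1.29] [0.025, -0.131, 0.152] tcp [0.54 0.15 0.35] wr [0.23 0.23 0.24]
q [ 0.55  0.1   2.42  3.9   1.45 -1.75]
[0.03, 0.16, 0.22] [-0.012, -0.025, 0.025] tcp [0
[... 2838 characters left out ...]
.0] [-0.0, 0.0, -0.041] tcp [0.45 0.18 0.45] wr [0.45 0.18 0.78]
[0.23, -0.58, 0.0] [-0.0, -0.0, -0.082] tcp [0.47 0.12 0.45] wr [0.47 0.12 0.78]
[0.29, -0.88, 0.0] [-0.0, -0.0, -0.123] tcp [0.48 0.06 0.45] wr [0.48 0.06 0.78]
[0.31, -1.19, 0.0] [-0.0, -0.0, -0.164] tcp [ 0.48 -0.    0.45] wr [ 0.48 -0.    0.78]
[0.29, -1.51, 0.0] [-0.0, 0.0, -0.205] tcp [ 0.48 -0.06  0.45] wr [ 0.48 -0.06  0.78]
[0.23, -1.81, 0.0] [-0.0, -0.0, -0.246] tcp [ 0.47 -0.12  0.45] wr [ 0.47 -0.12  0.78]
[0.13, -2.11, 0.0] [-0.0, -0.0, -0.288] tcp [ 0.45 -0.18  0.45] wr [ 0.45 -0.18  0.78]
[-0.01, -2.39, 0.0] [-0.0, 0.0, -0.329] tcp [ 0.42 -0.24  0.45] wr [ 0.42 -0.24  0.78]
q [-0.68 -0.17  1.52  0.    1.79 -2.43]
```

```bash
python3 - <<'E'
from plan import *
s=ctrl.state()
a=np.radians(190.1);X=np.array([np.cos(a),np.sin(a),0]);Z=np.array([0,0,-1.]);D=R.from_matrix(np.c_[X,np.cross(Z,X),Z])
c2=ik(D,np.array([.42,-.24,.45]),seeds=[[-.62,-.1,1.6,0,1.6,-2.37]])[0];c1=c2.copy();c1[0]=.35
b1=np.array([.55,.1,2.42,3.9,1.45,-1.75]);b2=np.array([.5,-.35,2.2,2.6,1.45,-1.9])
qs=lerp([s["joints"],b1,b2,c1,c2],[8,12,20,8])
x0,A0=s["tcp_pos"],R.from_quat(s["tool_rot"]);i=-1
rel=lambda q:(((lambda A,x:(((x-x0)/.2).round(2),((A*A0.inv()).as_rotvec()/np.pi).round(3)))(*chain(q,P)[:2])))
while i<len(qs)-1:
    j=i
    while j+1<len(qs):
        l,r=rel(qs[j+1])
        if abs(l).max()>.98 or np.linalg.norm(r)>.36: break
        j+=1
    m=(i+j+1)//2
    for k in(m,j): l,r=rel(qs[k]);print(k,l.tolist(),r.tolist())
    A0,x0=chain(qs[j],P)[:2];i=j;print(qs[j].round(2))
E
```

```text
2 [0.24, 0.41, 0.44] [0.011, -0.048, 0.059]
5 [0.32, 0.82, 0.94] [0.02, -0.097, 0.115]
[ 0.49  0.23  2.41  3.96  1.46 -1.73]
7 [-0.03, 0.26, 0.35] [0.006, -0.034, 0.036]
9 [-0.0, 0.58, 0.8] [-0.02, -0.084, 0.086]
[ 0.54  0.03  2.38  3.68  1.45 -1.78]
11 [-0.08, 0.3, 0.43] [-0.031, -0.056, 0.042]
13 [-0.26, 0.57, 0.83] [-0.066, -0.114, 0.076]
[ 0.52 -0.12  2.31  3.25  1.45 -1.82]
16 [-0.41, 0.34, 0.47] [-0.057, -0.094, 0.039]
19 [-0.9, 0.6, 0.76] [-0.122, -0.192, 0.062]
[ 0.5  -0.35  2.2   2.6   1.45 -1.9 ]
23 [-0.38, 0.4, -0.24] [-0.114, -0.14, 0.021]
26 [-0.5, 0.51, -0.61] [-0.2, -0.241, 0.04]
[ 0.45 -0.29  1.96  1.69  1.57 -2.09]
30 [0.11, -0.16, -0.56] [-0.122, -0.124, 0.026]
34 [0.48, -0.65, -0.95] [-0.255, -0.228, 0.054]
[ 0.39 -0.21  1.69  0.65  1.7  -2.3 ]
37 [0.36, -0.54, -0.07] [-0.107, -0.064, 0.007]
39 [0.58, -0.94, 0.02] [-0.181, -0.098, 0.006]
[ 0.35 -0.17  1.52  0.    1.79 -2.43]
41 [0.23, -0.58, 0.0] [-0.0, -0.0, -0.082]
42 [0.29, -0.88, 0.0] [-0.0, -0.0, -0.123]
[-0.04 -0.17  1.52  0.    1.79 -2.43]
44 [-0.0, -0.62, 0.0] [-0.0, 0.0, -0.082]
45 [-0.06, -0.93, 0.0] [0.0, -0.0, -0.123]
[-0.42 -0.17  1.52  0.    1.79 -2.43]
46 [-0.1, -0.3, 0.0] [0.0, -0.0, -0.041]
47 [-0.24, -0.58, 0.0] [0.0, 0.0, -0.082]
[-0.68 -0.17  1.52  0.    1.79 -2.43]
```

{"fn": "step_arm", "kwargs": {"series": [{"linear": [0.02, 0.1, 0.11], "rotation": [0.003, -0.016, 0.02], "fingers": 1}, {"linear": [0.12, 0.26, 0.29], "rotation": [0.007, -0.032, 0.039], "fingers": 1}, {"linear": [0.24, 0.41, 0.44], "rotation": [0.011, -0.048, 0.059], "fingers": 1}, {"linear": [0.28, 0.55, 0.6], "rotation": [0.014, -0.064, 0.078], "fingers": 1}, {"linear": [0.31, 0.69, 0.77], "rotation": [0.017, -0.08, 0.097], "fingers": 1}, {"linear": [0.32, 0.82, 0.94], "rotation": [0.02, -0.097, 0.115], "fingers": 1}, {"linear": [0.32, 0.82, 0.94], "rotation": [0.02, -0.097, 0.115], "fingers": 1}, {"linear": [0.32, 0.82, 0.94], "rotation": [0.02, -0.097, 0.115], "fingers": 1}]}}

```text
t: 18.15
tcp_pos: [0.5429, 0.1006, 0.2816]
tool_rot: [0.596, -0.174, 0.782, 0.059]
contact_force: [-0.6, -0.6, 0.1]
gripper_width: 0.0856
finger_force: 0.0
```

{"fn": "step_arm", "kwargs": {"series": [{"linear": [-0.03, 0.26, 0.35], "rotation": [0.006, -0.034, 0.036], "fingers": -1}, {"linear": [-0.03, 0.26, 0.35], "rotation": [0.006, -0.034, 0.036], "fingers": -1}, {"linear": [-0.03, 0.26, 0.35], "rotation": [0.006, -0.034, 0.036], "fingers": -1}, {"linear": [0, 0.58, 0.8], "rotation": [-0.02, -0.084, 0.086], "fingers": -1}, {"linear": [0, 0.58, 0.8], "rotation": [-0.02, -0.084, 0.086], "fingers": -1}, {"linear": [0, 0.58, 0.8], "rotation": [-0.02, -0.084, 0.086], "fingers": -1}, {"linear": [0, 0.58, 0.8], "rotation": [-0.02, -0.084, 0.086], "fingers": -1}, {"linear": [0, 0.58, 0.8], "rotation": [-0.02, -0.084, 0.086], "fingers": -1}], "grip_force": 30}}

```text
t: 18.95
tcp_pos: [0.5431, 0.2158, 0.4391]
tool_rot: [0.506, -0.074, 0.858, -0.051]
contact_force: [-0.5, -1.4, -0.9]
gripper_width: 0.0001
finger_force: 0.0
```

{"fn": "step_arm", "kwargs": {"series": [{"linear": [-0.08, 0.3, 0.43], "rotation": [-0.031, -0.056, 0.042], "fingers": -1}, {"linear": [-0.08, 0.3, 0.43], "rotation": [-0.031, -0.056, 0.042], "fingers": -1}, {"linear": [-0.08, 0.3, 0.43], "rotation": [-0.031, -0.056, 0.042], "fingers": -1}, {"linear": [-0.26, 0.57, 0.83], "rotation": [-0.066, -0.114, 0.076], "fingers": -1}, {"linear": [-0.26, 0.57, 0.83], "rotation": [-0.066, -0.114, 0.076], "fingers": -1}, {"linear": [-0.26, 0.57, 0.83], "rotation": [-0.066, -0.114, 0.076], "fingers": -1}, {"linear": [-0.26, 0.57, 0.83], "rotation": [-0.066, -0.114, 0.076], "fingers": -1}, {"linear": [-0.26, 0.57, 0.83], "rotation": [-0.066, -0.114, 0.076], "fingers": -1}]}}

```text
t: 19.75
tcp_pos: [0.4917, 0.3302, 0.6047]
tool_rot: [0.354, 0.085, 0.925, -0.113]
contact_force: [0.5, -0.5, -0.0]
gripper_width: -0.0001
finger_force: 0.0
```

{"fn": "step_arm", "kwargs": {"series": [{"linear": [-0.41, 0.34, 0.47], "rotation": [-0.057, -0.094, 0.039], "fingers": -1}, {"linear": [-0.41, 0.34, 0.47], "rotation": [-0.057, -0.094, 0.039], "fingers": -1}, {"linear": [-0.41, 0.34, 0.47], "rotation": [-0.057, -0.094, 0.039], "fingers": -1}, {"linear": [-0.9, 0.6, 0.76], "rotation": [-0.122, -0.192, 0.062], "fingers": -1}, {"linear": [-0.9, 0.6, 0.76], "rotation": [-0.122, -0.192, 0.062], "fingers": -1}, {"linear": [-0.9, 0.6, 0.76], "rotation": [-0.122, -0.192, 0.062], "fingers": -1}, {"linear": [-0.9, 0.6, 0.76], "rotation": [-0.122, -0.192, 0.062], "fingers": -1}, {"linear": [-0.9, 0.6, 0.76], "rotation": [-0.122, -0.192, 0.062], "fingers": -1}]}}

```text
t: 20.55
tcp_pos: [0.3124, 0.4504, 0.7577]
tool_rot: [0.07, 0.319, 0.94, -0.103]
contact_force: [0.4, -0.0, -0.6]
gripper_width: 0.0001
finger_force: 0.0
```

{"fn": "step_arm", "kwargs": {"series": [{"linear": [-0.38, 0.4, -0.24], "rotation": [-0.114, -0.14, 0.021], "fingers": -1}, {"linear": [-0.38, 0.4, -0.24], "rotation": [-0.114, -0.14, 0.021], "fingers": -1}, {"linear": [-0.38, 0.4, -0.24], "rotation": [-0.114, -0.14, 0.021], "fingers": -1}, {"linear": [-0.38, 0.4, -0.24], "rotation": [-0.114, -0.14, 0.021], "fingers": -1}, {"linear": [-0.5, 0.51, -0.61], "rotation": [-0.2, -0.241, 0.04], "fingers": -1}, {"linear": [-0.5, 0.51, -0.61], "rotation": [-0.2, -0.241, 0.04], "fingers": -1}, {"linear": [-0.5, 0.51, -0.61], "rotation": [-0.2, -0.241, 0.04], "fingers": -1}, {"linear": [-0.5, 0.51, -0.61], "rotation": [-0.2, -0.241, 0.04], "fingers": -1}]}}

```text
t: 21.35
tcp_pos: [0.2125, 0.5527, 0.6385]
tool_rot: [-0.27, 0.605, 0.749, -0.01]
contact_force: [0.1, 0.4, 1.2]
gripper_width: 0.0001
finger_force: 0.0
```

```bash
python3 - <<'E'
from plan import *
s=ctrl.state();print(s["t"],s["joints"].round(3),s["tcp_pos"].round(3),"want q [.45,-.29,1.96,1.69,1.57,-2.09]",chain([.45,-.29,1.96,1.69,1.57,-2.09],P)[1])
E
```

```text
21.35 [ 0.439 -0.281  1.956  1.694  1.577 -2.081] [0.213 0.553 0.638] want q [.45,-.29,1.96,1.69,1.57,-2.09] [0.20548388 0.55473449 0.63863221]
```

Tracking well; on to the next four.

{"fn": "step_arm", "kwargs": {"series": [{"linear": [0.11, -0.16, -0.56], "rotation": [-0.122, -0.124, 0.026], "fingers": -1}, {"linear": [0.11, -0.16, -0.56], "rotation": [-0.122, -0.124, 0.026], "fingers": -1}, {"linear": [0.11, -0.16, -0.56], "rotation": [-0.122, -0.124, 0.026], "fingers": -1}, {"linear": [0.11, -0.16, -0.56], "rotation": [-0.122, -0.124, 0.026], "fingers": -1}, {"linear": [0.48, -0.65, -0.95], "rotation": [-0.255, -0.228, 0.054], "fingers": -1}, {"linear": [0.48, -0.65, -0.95], "rotation": [-0.255, -0.228, 0.054], "fingers": -1}, {"linear": [0.48, -0.65, -0.95], "rotation": [-0.255, -0.228, 0.054], "fingers": -1}, {"linear": [0.48, -0.65, -0.95], "rotation": [-0.255, -0.228, 0.054], "fingers": -1}]}}

```text
t: 22.15
tcp_pos: [0.3084, 0.4211, 0.4427]
tool_rot: [-0.529, 0.787, 0.317, 0.031]
contact_force: [0.7, 1.7, -0.6]
gripper_width: -0.0004
finger_force: 0.0
```

{"fn": "step_arm", "kwargs": {"series": [{"linear": [0.36, -0.54, -0.07], "rotation": [-0.107, -0.064, 0.007], "fingers": -1}, {"linear": [0.36, -0.54, -0.07], "rotation": [-0.107, -0.064, 0.007], "fingers": -1}, {"linear": [0.36, -0.54, -0.07], "rotation": [-0.107, -0.064, 0.007], "fingers": -1}, {"linear": [0.36, -0.54, -0.07], "rotation": [-0.107, -0.064, 0.007], "fingers": -1}, {"linear": [0.58, -0.94, 0.02], "rotation": [-0.181, -0.098, 0.006], "fingers": -1}, {"linear": [0.58, -0.94, 0.02], "rotation": [-0.181, -0.098, 0.006], "fingers": -1}, {"linear": [0.58, -0.94, 0.02], "rotation": [-0.181, -0.098, 0.006], "fingers": -1}, {"linear": [0.58, -0.94, 0.02], "rotation": [-0.181, -0.098, 0.006], "fingers": -1}]}}

```text
t: 22.95
tcp_pos: [0.4219, 0.2363, 0.4493]
tool_rot: [-0.569, 0.823, 0.004, -0.001]
contact_force: [0.1, -0.1, -0.5]
gripper_width: -0.0001
finger_force: 0.0
```

{"fn": "step_arm", "kwargs": {"series": [{"linear": [0.23, -0.58, 0], "rotation": [0, 0, -0.082], "fingers": -1}, {"linear": [0.23, -0.58, 0], "rotation": [0, 0, -0.082], "fingers": -1}, {"linear": [0.23, -0.58, 0], "rotation": [0, 0, -0.082], "fingers": -1}, {"linear": [0.29, -0.88, 0], "rotation": [0, 0, -0.123], "fingers": -1}, {"linear": [0.29, -0.88, 0], "rotation": [0, 0, -0.123], "fingers": -1}, {"linear": [0.29, -0.88, 0], "rotation": [0, 0, -0.123], "fingers": -1}, {"linear": [0.29, -0.88, 0], "rotation": [0, 0, -0.123], "fingers": -1}, {"linear": [0.29, -0.88, 0], "rotation": [0, 0, -0.123], "fingers": -1}]}}

```text
t: 23.75
tcp_pos: [0.4807, 0.0605, 0.451]
tool_rot: [-0.401, 0.916, 0.002, 0.0]
contact_force: [0.3, -0.2, 0.1]
gripper_width: 0.0004
finger_force: 0.0
```

{"fn": "step_arm", "kwargs": {"series": [{"linear": [0, -0.62, 0], "rotation": [0, 0, -0.082], "fingers": -1}, {"linear": [0, -0.62, 0], "rotation": [0, 0, -0.082], "fingers": -1}, {"linear": [0, -0.62, 0], "rotation": [0, 0, -0.082], "fingers": -1}, {"linear": [-0.06, -0.93, 0], "rotation": [0, 0, -0.123], "fingers": -1}, {"linear": [-0.06, -0.93, 0], "rotation": [0, 0, -0.123], "fingers": -1}, {"linear": [-0.06, -0.93, 0], "rotation": [0, 0, -0.123], "fingers": -1}, {"linear": [-0.06, -0.93, 0], "rotation": [0, 0, -0.123], "fingers": -1}, {"linear": [-0.06, -0.93, 0], "rotation": [0, 0, -0.123], "fingers": -1}]}}

```text
t: 24.55
tcp_pos: [0.4695, -0.1256, 0.4515]
tool_rot: [-0.218, 0.976, 0.001, 0.001]
contact_force: [0.0, -0.3, -0.7]
gripper_width: 0.0001
finger_force: 0.0
```

```bash
cat >tr.py <<'E'
from plan import *
a=np.radians(190.1);X=np.array([np.cos(a),np.sin(a),0]);Z=np.array([0,0,-1.]);D=R.from_matrix(np.c_[X,np.cross(Z,X),Z])
def todown(x):
    s=ctrl.state();B=R.from_quat(s["tool_rot"])
    print("t",round(s["t"],2),"q",s["joints"].round(3),"tcp",s["tcp_pos"].round(4),"F",s["contact_force"].round(1),"lin",((np.array(x)-s["tcp_pos"])/.2).round(3),"rot",((D*B.inv()).as_rotvec()/np.pi).round(4));return s
E
python3 - <<'E'
from tr import *
todown([.42,-.32,.45]);todown([.576,-.3186,.2])
E
```

```text
t 24.55 q [-0.426 -0.162  1.513  0.003  1.791 -2.435] tcp [ 0.4695 -0.1256  0.4515] F [ 0.  -0.3 -0.7] lin [-0.248 -0.972 -0.007] rot [-0.0009  0.0003 -0.0836]
t 24.55 q [-0.426 -0.162  1.513  0.003  1.791 -2.435] tcp [ 0.4695 -0.1256  0.4515] F [ 0.  -0.3 -0.7] lin [ 0.532 -0.965 -1.257] rot [-0.0009  0.0003 -0.0836]
```

{"fn": "step_arm", "kwargs": {"series": [{"linear": [0, -0.25, 0], "rotation": [-0.001, 0, -0.03], "fingers": -1}, {"linear": [0, -0.5, 0], "rotation": [-0.001, 0, -0.06], "fingers": -1}, {"linear": [0, -0.75, -0.1], "rotation": [-0.001, 0, -0.084], "fingers": -1}, {"linear": [0.05, -0.965, -0.3], "rotation": [-0.001, 0, -0.084], "fingers": -1}, {"linear": [0.2, -0.965, -0.5], "rotation": [-0.001, 0, -0.084], "fingers": -1}, {"linear": [0.4, -0.965, -0.65], "rotation": [-0.001, 0, -0.084], "fingers": -1}, {"linear": [0.532, -0.965, -0.8], "rotation": [-0.001, 0, -0.084], "fingers": -1}, {"linear": [0.532, -0.965, -0.8], "rotation": [-0.001, 0, -0.084], "fingers": -1}]}}

```text
t: 25.35
tcp_pos: [0.5766, -0.3162, 0.2816]
tool_rot: [-0.088, 0.996, 0.004, -0.004]
contact_force: [-0.7, -0.1, -0.4]
gripper_width: 0.0001
finger_force: 0.0
```

{"fn": "step_arm", "kwargs": {"series": [{"linear": [0, 0, -0.15], "rotation": [0, 0, 0], "fingers": -1}, {"linear": [0, 0, -0.3], "rotation": [0, 0, 0], "fingers": -1}, {"linear": [0, 0, -0.45], "rotation": [0, 0, 0], "fingers": -1}, {"linear": [0, 0, -0.6], "rotation": [0, 0, 0], "fingers": -1}, {"linear": [0, 0, -0.7], "rotation": [0, 0, 0], "fingers": -1}, {"linear": [0, 0, -0.8], "rotation": [0, 0, 0], "fingers": -1}, {"linear": [0, 0, -0.8], "rotation": [0, 0, 0], "fingers": -1}, {"linear": [0, 0, -0.8], "rotation": [0, 0, 0], "fingers": -1}]}}

```text
t: 26.15
tcp_pos: [0.5762, -0.3197, 0.1326]
tool_rot: [-0.087, 0.996, -0.001, 0.0]
contact_force: [-0.6, -0.2, 0.3]
gripper_width: 0.0001
finger_force: 0.0
```

```bash
python3 - <<'E'
from tr import *
import cv2
from h import project
s=todown([.576,-.3186,.085])
w=ctrl.snapshot("wrist");d=ctrl.snapshot("scene")
print("tcp px",project(w,[s["tcp_pos"]],s),"tread px",project(w,[[.576,-.3186,.077]],s))
cv2.imwrite("pics/s6.png",np.hstack([cv2.resize(w["img"],(440,330)),cv2.resize(d["img"][90:230,90:230],(330,330),interpolation=2)])[:,:,::-1])
E
```

```text
t 26.15 q [-0.626  0.379  1.521 -0.     1.24  -2.37 ] tcp [ 0.5762 -0.3197  0.1326] F [-0.6 -0.2  0.3] lin [-0.001  0.005 -0.238] rot [0.0004 0.0003 0.0009]
tcp px [[284.17004542 270.06346797]] tread px [[285.24557144 231.06078255]]
```

View pics/s6.png

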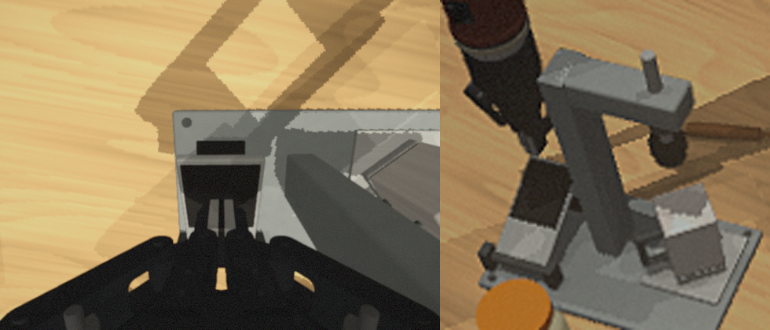

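The wrist view shows the pedal's black rubber centred at x≈221 with the closed fingertips right over its midline, and the tin is standing undisturbed. Pressing in stages.

{"fn": "step_arm", "kwargs": {"series": [{"linear": [0, 0.005, -0.1], "rotation": [0, 0, 0], "fingers": -1}, {"linear": [0, 0.005, -0.2], "rotation": [0, 0, 0], "fingers": -1}, {"linear": [0, 0.005, -0.25], "rotation": [0, 0, 0], "fingers": -1}, {"linear": [0, 0.005, -0.28], "rotation": [0, 0, 0], "fingers": -1}, {"linear": [0, 0.005, -0.3], "rotation": [0, 0, 0], "fingers": -1}, {"linear": [-0.005, 0.005, -0.32], "rotation": [0, 0, 0], "fingers": -1}, {"linear": [-0.01, 0.004, -0.34], "rotation": [0, 0, 0], "fingers": -1}, {"linear": [-0.01, 0.004, -0.36], "rotation": [0, 0, 0], "fingers": -1}]}}

```text
t: 27.05
tcp_pos: [0.5737, -0.3201, 0.0599]
tool_rot: [-0.086, 0.996, -0.001, 0.0]
contact_force: [-2.2, -0.5, 4.4]
gripper_width: 0.0
finger_force: 1.9
```

{"fn": "step_arm", "kwargs": {"series": [{"linear": [-0.003, 0, -0.01], "rotation": [0, 0, 0], "fingers": -1}, {"linear": [-0.006, -0.001, -0.02], "rotation": [0, 0, 0], "fingers": -1}, {"linear": [-0.009, -0.002, -0.03], "rotation": [0, 0, 0], "fingers": -1}, {"linear": [-0.012, -0.003, -0.04], "rotation": [0, 0, 0], "fingers": -1}, {"linear": [-0.015, -0.003, -0.05], "rotation": [0, 0, 0], "fingers": -1}, {"linear": [-0.018, -0.004, -0.06], "rotation": [0, 0, 0], "fingers": -1}, {"linear": [-0.021, -0.004, -0.07], "rotation": [0, 0, 0], "fingers": -1}, {"linear": [-0.021, -0.004, -0.07], "rotation": [0, 0, 0], "fingers": -1}]}}

```text
t: 27.85
tcp_pos: [0.5707, -0.3205, 0.0465]
tool_rot: [-0.086, 0.996, -0.001, 0.001]
contact_force: [3.3, -0.0, 10.3]
gripper_width: 0.0001
finger_force: 5.0
```

{"fn": "step_arm", "kwargs": {"series": [{"linear": [-0.002, 0, -0.01], "rotation": [0, 0, 0], "fingers": -1}, {"linear": [-0.004, 0, -0.02], "rotation": [0, 0, 0], "fingers": -1}, {"linear": [-0.006, 0, -0.028], "rotation": [0, 0, 0], "fingers": -1}, {"linear": [-0.006, 0, -0.034], "rotation": [0, 0, 0], "fingers": -1}, {"linear": [-0.006, 0, -0.04], "rotation": [0, 0, 0], "fingers": -1}, {"linear": [-0.006, 0, -0.045], "rotation": [0, 0, 0], "fingers": -1}, {"linear": [-0.006, 0, -0.045], "rotation": [0, 0, 0], "fingers": -1}, {"linear": [-0.006, 0, -0.045], "rotation": [0, 0, 0], "fingers": -1}]}}

```text
t: 28.65
tcp_pos: [0.5707, -0.3208, 0.0441]
tool_rot: [-0.086, 0.996, -0.001, 0.002]
contact_force: [-8.6, 10.8, 42.6]
gripper_width: 0.0
finger_force: 21.6
```

```bash
python3 - <<'E'
from tr import *
import cv2
s=todown([.5707,-.3208,.0441])
d=ctrl.snapshot("scene");t=ctrl.snapshot("top")
cv2.imwrite("pics/s7.png",np.hstack([cv2.resize(d["img"][100:230,95:225],(400,400),interpolation=2),cv2.resize(t["img"][150:250,325:425],(400,400),interpolation=2)])[:,:,::-1])
E
```

```text
t 28.65 q [-6.330e-01  4.710e-01  1.580e+00  1.000e-03  1.085e+00 -2.377e+00] tcp [ 0.5707 -0.3208  0.0441] F [-8.6 10.8 42.6] lin [-0.  0.  0.] rot [0.0008 0.0014 0.0011]
```

View pics/s7.png

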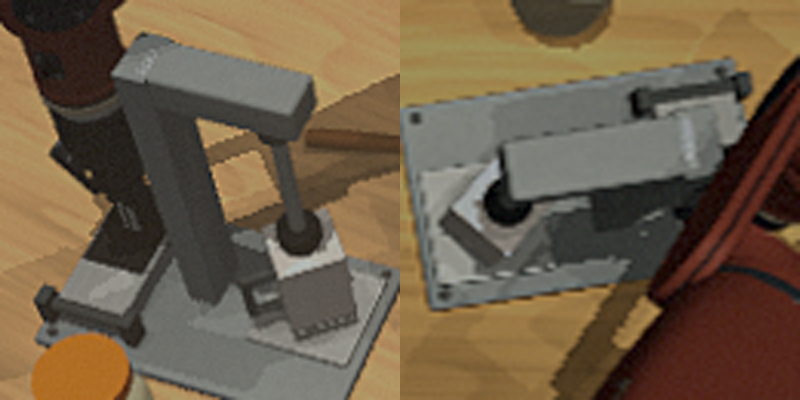

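The stamp head is down on the tin's base and the pedal is flat; the force jumped from 10 to 42 N over 2 mm, so it is at the stop. I'll hold briefly, then release.

{"fn": "step_arm", "kwargs": {"series": [{"linear": [0, 0, 0], "rotation": [0, 0, 0], "fingers": -1}, {"linear": [0, 0, 0], "rotation": [0, 0, 0], "fingers": -1}, {"linear": [0, 0, 0], "rotation": [0, 0, 0], "fingers": -1}, {"linear": [0, 0, 0.03], "rotation": [0, 0, 0], "fingers": -1}, {"linear": [0, 0, 0.06], "rotation": [0, 0, 0], "fingers": -1}, {"linear": [0, 0, 0.1], "rotation": [0, 0, 0], "fingers": -1}, {"linear": [0, 0, 0.14], "rotation": [0, 0, 0], "fingers": -1}, {"linear": [0, 0, 0.18], "rotation": [0, 0, 0], "fingers": -1}]}}

```text
t: 29.55
tcp_pos: [0.5673, -0.3197, 0.0718]
tool_rot: [-0.086, 0.996, 0.0, -0.001]
contact_force: [1.0, 0.9, 0.6]
gripper_width: 0.0001
finger_force: 0.7
```

{"fn": "step_arm", "kwargs": {"series": [{"linear": [0, 0, 0.04], "rotation": [0, 0, 0], "fingers": -1}, {"linear": [0, 0, 0.08], "rotation": [0, 0, 0], "fingers": -1}, {"linear": [0, 0, 0.15], "rotation": [0, 0, 0], "fingers": -1}, {"linear": [0, 0, 0.25], "rotation": [0, 0, 0], "fingers": -1}, {"linear": [0, 0, 0.4], "rotation": [0, 0, 0], "fingers": -1}, {"linear": [0, 0, 0.55], "rotation": [0, 0, 0], "fingers": -1}, {"linear": [0, 0, 0.7], "rotation": [0, 0, 0], "fingers": -1}, {"linear": [0, 0, 0.7], "rotation": [0, 0, 0], "fingers": -1}]}}

```text
t: 30.35
tcp_pos: [0.5702, -0.3221, 0.219]
tool_rot: [-0.086, 0.996, -0.003, 0.003]
contact_force: [0.6, -0.3, 1.0]
gripper_width: -0.0001
finger_force: 0.0
```

{"fn": "step_arm", "kwargs": {"series": [{"linear": [0, 0, 0.1], "rotation": [0, 0, 0], "fingers": -1}, {"linear": [0, 0, 0.2], "rotation": [0, 0, 0], "fingers": -1}, {"linear": [0, 0, 0.3], "rotation": [0, 0, 0], "fingers": -1}, {"linear": [0, 0, 0.4], "rotation": [0, 0, 0], "fingers": -1}, {"linear": [0, 0, 0.5], "rotation": [0, 0, 0], "fingers": -1}, {"linear": [0, 0, 0.5], "rotation": [0, 0, 0], "fingers": -1}, {"linear": [0, 0, 0.5], "rotation": [0, 0, 0], "fingers": -1}, {"linear": [0, 0, 0.5], "rotation": [0, 0, 0], "fingers": -1}]}}

```text
t: 31.15
tcp_pos: [0.5674, -0.3199, 0.3103]
tool_rot: [-0.086, 0.996, 0.001, -0.001]
contact_force: [1.0, -0.0, -0.3]
gripper_width: -0.0002
finger_force: 0.0
```

```bash
python3 - <<'E'
from tr import *
import pickle
s=todown([.57,-.32,.35])
d=ctrl.snapshot("scene")["img"].astype(int);o=pickle.load(open("d5.pkl","rb"))[1]["scene"]["img"].astype(int)
df=abs(d-o).max(2)
for n,(x0,y0,x1,y1) in dict(tin=(175,165,215,215),head=(175,140,200,165),pedal=(112,180,135,205)).items(): print(n,df[y0:y1,x0:x1].mean(),(df[y0:y1,x0:x1]>40).sum())
E
```

```text
t 31.15 q [-6.340e-01  2.480e-01  1.347e+00 -1.000e-03  1.548e+00 -2.377e+00] tcp [ 0.5674 -0.3199  0.3103] F [ 1.  -0.  -0.3] lin [ 0.013 -0.     0.199] rot [-0.0003 -0.0007  0.0014]
tin 10.784 51
head 23.5968 168
pedal 9.810434782608695 0
```

```bash
python3 - <<'E'
from cell import ctrl
import pickle,numpy as np,cv2
d=ctrl.snapshot("scene")["img"];o=pickle.load(open("d5.pkl","rb"))[1]["scene"]["img"]
for n,im in(("now",d),("before",o)):
    m=(im[135:200,172:215].max(2)<70).astype(np.uint8);k,l,st,c=cv2.connectedComponentsWithStats(m);i=1+st[1:,4].argmax();print(n,st[i],c[i]+[172,135])
    p=(im[150:190,112:150].max(2)<60).astype(np.uint8);k,l,st,c=cv2.connectedComponentsWithStats(p);i=1+st[1:,4].argmax();print(" rubber",st[i],c[i]+[112,150])
    print(im[140:170:3,187].tolist())
cv2.imwrite("pics/s8.png",d[:,:,::-1])
E
```

```text
now [  0   0  41  27 412] [185.95873786 146.34223301]
 rubber [  8   7  27  30 515] [133.16699029 171.38446602]
[[67, 62, 58], [65, 61, 56], [48, 44, 36], [69, 66, 59], [43, 37, 30], [44, 39, 30], [43, 37, 27], [66, 55, 43], [90, 70, 48], [159, 123, 83]]
before [  0   0  30  26 317] [185.78233438 147.59621451]
 rubber [  8   8  27  29 492] [133.05284553 171.70325203]
[[73, 68, 62], [69, 65, 58], [54, 48, 38], [72, 67, 62], [52, 45, 36], [53, 44, 36], [51, 42, 37], [108, 88, 61], [175, 138, 94], [176, 141, 94]]
```

```bash
python3 -c "
from cell import ctrl
print(ctrl.sign_off())"
```

```text
the job is handed in; nothing more can be done
None
```

The job is handed in: the tin is upside down on the plate, about 5 mm or less off the stamp's axis by camera, was pressed once with the pedal at its stop, and is released with the pedal back up (no verdict was returned).

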